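# Bolt the outlet and tip the gearbox parts into the tote's corner

## Task

Slide the bolt on the yellow parts tote fully home into its keeper so that the outlet is barred, and only then lift the tote by its carrying bar clear of the bench and tilt it, to about 30 degrees, until the two gears and the brass collar have all slid together into the orange corner. Finish while holding it still there, up in the air and tilted, with the parts resting in that corner; leave the other things on the bench where they are.

Things in the scene. Friction and masses are not known exactly. Their poses are not given: they have to be found in the camera images.
- tote: open yellow plastic parts tote, about 0.5 kg, on the mat. 158 mm (x) by 118 mm (y), walls 45 mm high, 4 mm thick, floor 4 mm thick. Origin: centre of its underside; z up; x along its long side, its -x end (with the bolt) roughly towards the robot. Slick inside: parts start to slide on a slope of 8 to 13 degrees.
- grip_bar (a point): centre of the tote's rigid black carrying bar, which bridges the tote at its middle along the tote's y: 12 mm wide (x), 16 mm tall, at 80 mm above the tote's underside, carried by a post at each of the two long walls with 110 mm clear between them. Axes as the tote's.
- corner (a point): the collecting corner of the tote, painted orange: the point on the inner floor where the -x wall (with the outlet) and the -y wall meet, at (-75, -55, 4) mm in the tote's frame. Axes as the tote's.
- outlet (a point): middle of the outlet, a slot through the tote's -x wall at floor level, 30 mm wide (tote y from -52 to -22 mm) and 18 mm high: the parts slide out through it unless the bolt bars it. Axes as the tote's.
- bolt (a joint): travel in m of the steel barrel bolt (12 mm bar) along the outside of the tote's -x wall. 0: drawn back, outlet open; grows towards the tote's -y side; 0.040: fully home on its stop, across the outlet, tip in the brass keeper. Slides against about 1.2 N and stays where left; the tote slips on the grippy mat only at some 3 N or more.
- bolt_knob (a point): centre of the bolt's red upright knob, 12 x 12 mm, 26 mm tall, on a 10 mm square stem, just outside the tote's -x wall: at (-86, 52 mm minus the bolt's travel, 73) mm in the tote's frame, 28 mm above the wall's rim. Moves with the bolt. Axes as the tote's.
- gear_a: loose steel gear lying flat in the tote, 19 mm diameter, 10 mm thick, 18 g. Origin: centre of its underside.
- gear_b: second loose steel gear, the same as gear_a.
- collar: loose brass collar lying flat in the tote, 20 mm diameter, 12 mm tall, 25 g. Origin: centre of its underside.
- mat: fixed teal work mat, 600 x 1020 mm and 3 mm thick: the surface on which all lies, top at 3 mm. Origin: centre of its underside.
- driver_red: red screwdriver lying on the mat, 205 mm long along its x, 27 mm thick, origin under the handle 55 mm from its butt; bystander.
- driver_green: green screwdriver lying on the mat, 205 mm long along its x, 27 mm thick, origin under the handle 55 mm from its butt; bystander.
- pliers: yellow-handled pliers lying on the mat, 175 mm along x, 65 mm wide, 15 mm high; bystander.
- motor: small silver electric motor lying on the mat, 80 mm along x, 37 mm diameter; bystander.
- chuck: black drill chuck standing on the mat, 42 mm diameter, 62 mm tall; bystander.
- circuit_board: small green circuit board, 45 x 60 mm, 12 mm high; bystander.
- housing_half: dark teal half of a drill housing, 22 mm high, about 140 x 130 mm, beyond the tote; bystander.

How it is judged:
By the outcome, as a careful person would: the job done as asked, in the order asked, and still so for the second after the job is handed in, while the arm keeps its last pose, push and grip.
It also fails if it takes over 51 s, if anything falls off the work surface, if the arm or the gripper's body presses on something with over 40 N, if the wrist force passes 120 N, or if a joint passes its speed limit or range.

## Robot

A 7-joint arm with a two-finger parallel gripper is mounted at the origin on the work surface. World frame = base frame: x ahead of the robot, y to its left, z up, the work surface at z = 0. Lengths are in mm, angles in rad, forces in N, time in s.
With the tool pointing down it reaches from about 400 to 925 mm from the base axis. Payload 4.1 kg.
Tool frame: the origin (TCP) lies between the finger pads; the fingertips stand 17 mm ahead of it and the grasp point (between the pads) lies 2 mm behind it; y points along the fingers, x is the direction in which the jaws open and shut, and the axes are right-handed (so a half turn about y gives the same grasp; the last joint's range is limited). The gripper opens to 85 mm and grips with 20 to 120 N. Pads are 22 mm wide; open, the fingers measure 114 mm over their backs; the gripper's body (76 mm by 85 mm) begins 54 mm behind the grasp point. The pads swing forward as they close: fully open they stand 13 mm farther back than shut.
Start: joints at [1.115, 0.398, 0.045, 1.537, -0.019, 1.207, -0.051], TCP at [227.068, -609.082, 248.347] pointing down, gripper open.
Joint ranges: [-2.82, 2.82], [-0.49, 2.23], [-1.37, 1.46], [0, 2.46], [-1.36, 4.5], [0.23, 2], [-2.94, 2.94]. Speed limits (rad/s): [2.57, 2.57, 3.14, 3.14, 3.14, 3.14, 3.14].

## Interface

Orientations are given as a 3x3 rotation matrix whose columns are the frame's x, y, z axes.
In Python, from station import arm gives the robot as it stands. The module is installed in compiled form; this text tells all that it offers.
- The arm moves only by the tool servo_tool, never from a script. Its argument "steps" is text: rows parted by semicolons, each of 7 numbers parted by spaces: the turn, a rotation vector about the tool's x, y, z in rad, then the shift along the tool's x, y, z in mm, then the finger opening in mm, from 0 to 85.4. In form: rx ry rz tx ty tz claw; .... A call has exactly 8 rows; each row shifts and turns the commanded pose from where the row before left it, along the tool's axes as they then stand; what a row does not reach is not made up. A row lasts 1/8 s, in which the tool goes at most 62.5 mm and 10.7 degrees, less where a joint would pass 70% of its speed; a pose out of reach is approached as far as the arm can. A call is refused whole if a number of a shift passes 62.5 or a number of a turn 0.188, either way. A call with a gripper value outside its range is refused whole. The fingers move at their own pace and stop on an object; "squeeze" is the grip in N (left out, the last holds). Time passes only in rows, so rows that do not move let the fingers close, or fill a call up. It gives the time, the measured TCP pose, the force and the opening at its end, in the units of the state.
- arm.state(): the state, without advancing time (a new reading comes with each control period).
- arm.read_camera(name): name is "scene" or "top"; returns the picture (420x560x3 uint8, red, green, blue); there is no depth.
- arm.camera_model(name): a dict with "K" (3x3 intrinsics, pixels), "rvec" (rotation vector, rad) and "tvec" (3), from world to camera coordinates, as OpenCV has them. Camera axes: x right, y down, z forward; pixel columns grow to the right and rows downward; lengths in mm; the calibration is good to about 2 mm. A picture is of the moment at which its call begins. camera_model takes no time and is no camera call.
- arm.hand_in(): hands the job in, once; it reports no verdict.
The state is a dict: "clock": time; "joint_pos": joint angles; "qvel": joint speeds; "tau": joint torques, N m; "tcp_pos": TCP position; "orientation": TCP orientation; "contact_force": force on the tool from outside, world axes, zero at the start; "wrist_torque": the same for the moment, N m; "finger_gap": opening from 0.0 (shut) to 1.0 (fully open).
Only numpy, scipy, OpenCV 4.12 (cv2) and the standard library are available. Lean on these libraries where they do the work, as an engineer would, in place of code of your own. Each camera call takes 0.05 s, during which the arm holds its last target.

## Working session

There is one attempt and no reset: what is moved stays moved. The work goes in short steps, Python scripts to look and compute and a tool call to move; the robot and the scene stay as the last step left them, time stands still between calls to the robot, and variables do not carry over. Pictures are saved under pics/ and viewed, and the job is handed in when it is done.

Besides the shell and the picture viewer there is one more tool, called after ">>>" as name(argument=value, ...), one argument or row to a line, values as JSON. servo_tool: Moves the arm, as the interface text tells. Its arguments: {"type":"object","properties":{"steps":{"type":"string"},"squeeze":{"type":"number"}},"required":["steps"]}

```bash
mkdir -p pics; python3 - <<'E'
from station import arm
import cv2
for n in("scene","top"):
    im=arm.read_camera(n); cv2.imwrite(f"pics/{n}0.png",im[:,:,::-1])
    m=arm.camera_model(n); print(n,m)
print(arm.state())
E
```

```text
scene {'K': array([[468.06122466,   0.        , 275.7457893 ],
       [  0.        , 468.06122466, 214.64086967],
       [  0.        ,   0.        ,   1.        ]]), 'rvec': array([ 1.0227918 ,  2.57785856, -0.88114339]), 'tvec': array([ 422.39157527, -222.10586939, 1473.76658028])}
top {'K': array([[494.87662709,   0.        , 279.17056067],
       [  0.        , 494.87662709, 204.84415851],
       [  0.        ,   0.        ,   1.        ]]), 'rvec': array([ 2.13622602, -2.1345023 ,  0.17964752]), 'tvec': array([ -25.94258388,  547.90227201, 1385.04480449])}
{'clock': 0.1, 'joint_pos': array([ 1.11499934,  0.39915255,  0.04501107,  1.53777232, -0.01868823,
        1.20687644, -0.05069058]), 'qvel': array([-0.00114453, -0.00172467,  0.0004694 , -0.00383516,  0.00144772,
        0.00150999,  0.00079866]), 'tau': array([ 3.28053524e-03, -4.76266515e+01,  1.36957806e+00, -2.54948634e+01,
        1.18933819e-02,  5.02323091e-03, -2.11943615e-06]), 'tcp_pos': array([ 226.8753206 , -608.54257545,  247.33634634]), 'orientation': array([[ 3.49413310e-01, -7.41365417e-04,  9.36968404e-01],
       [-9.36967000e-01,  1.62673821e-03,  3.49414074e-01],
       [-1.78324582e-03, -9.99998402e-01, -1.26230947e-04]]), 'contact_force': array([0.07942476, 0.36410302, 0.8835433 ]), 'wrist_torque': array([-0.03382353, -0.00801253,  0.01896815]), 'finger_gap': 1.0011128492170693}
```

View pictures.

View pics/scene0.png

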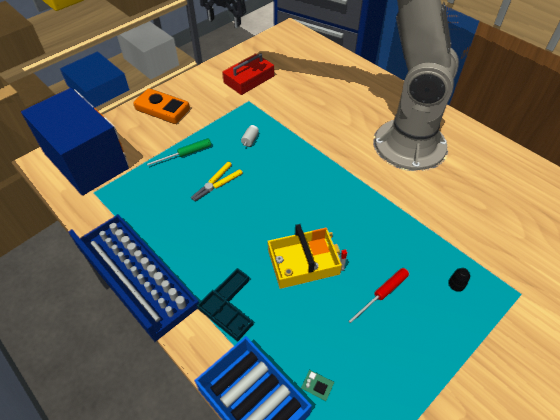

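View pics/top0.png

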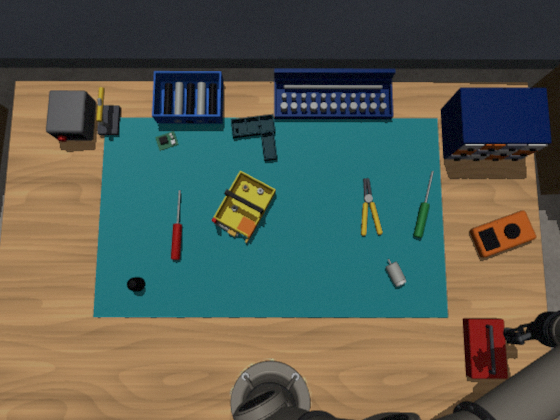

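```bash
python3 - <<'E'
import cv2
a=cv2.imread("pics/scene0.png")[215:295,255:360]; b=cv2.imread("pics/top0.png")[165:250,200:290]
cv2.imwrite("pics/c_s.png",cv2.resize(a,None,fx=7,fy=7,interpolation=cv2.INTER_CUBIC))
cv2.imwrite("pics/c_t.png",cv2.resize(b,None,fx=7,fy=7,interpolation=cv2.INTER_CUBIC))
E
```

```text
(no output)
```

View pics/c_s.png

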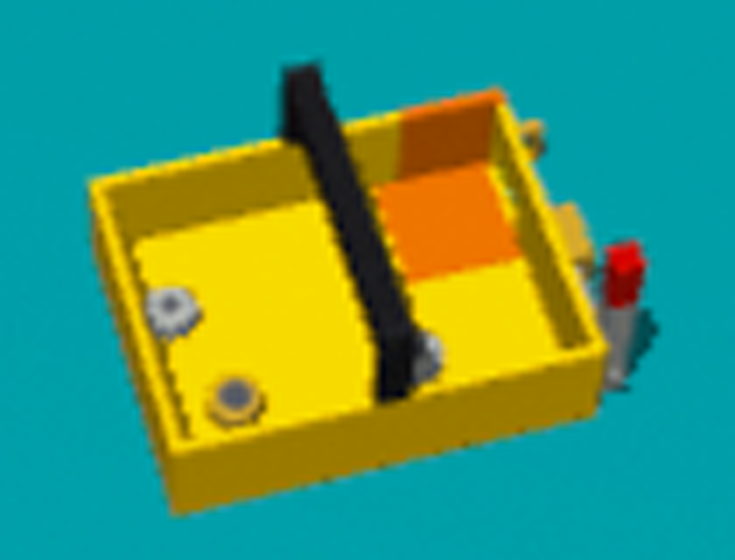

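View pics/c_t.png

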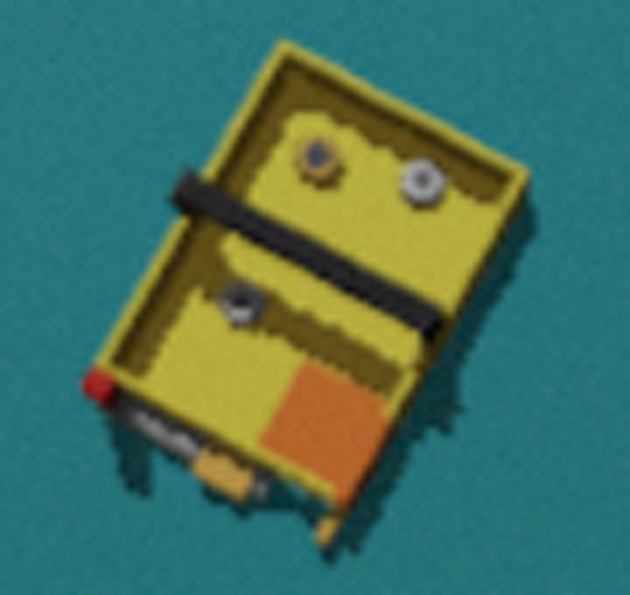

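```bash
cat > h.py <<'E'
import numpy as np, cv2
from scipy.optimize import least_squares
from station import arm
def proj(n,P):
    m=arm.camera_model(n); return cv2.projectPoints(np.asarray(P,float).reshape(-1,1,3),m["rvec"],m["tvec"],m["K"],None)[0][:,0]
def T(p,P):
    c,s=np.cos(p[2]),np.sin(p[2]); P=np.asarray(P,float)
    return P@np.array([[c,s,0],[-s,c,0],[0,0,1]])+[p[0],p[1],3]
def fix(uv,o): return (np.array(uv,float)+.5)/7-.5+o
E
python3 - <<'E'
from h import *
X,Y,Z=79,59,45
top=[((X,Y,Z),(283,40)),((X,-Y,Z),(528,172)),((-X,Y,Z),(95,367)),((-X,-Y,Z),(345,505)),((-86,52,86),(97,383))]
sc=[((X,-Y,Z),(90,180)),((-X,-Y,Z),(503,90)),((-X,Y,Z),(605,347)),((X,Y,Z),(172,450)),((X,Y,0),(172,515)),((-X,Y,0),(600,415)),((-86,52,86),(627,248))]
def r(p,sep=False):
    a=proj("top",T(p,[q[0] for q in top]))-fix([q[1] for q in top],[200,165])
    b=proj("scene",T(p,[q[0] for q in sc]))-fix([q[1] for q in sc],[255,215])
    return (a,b) if sep else np.r_[a.ravel(),b.ravel()]
for f in (r,lambda p:r(p,1)[0].ravel(),lambda p:r(p,1)[1].ravel()):
    s=least_squares(f,[600,0,-.5]); print(s.x,np.degrees(s.x[2]))
s=least_squares(r,[600,0,-.5]);print(*r(s.x,1),sep="\n")
print(T(s.x,[(-86,52,73),(-86,12,73),(0,0,80),(-75,-55,4)]))
E
```

```text
[ 5.52753367e+02  7.45383328e+01 -4.89817597e-01] -28.064481064935798
[ 5.52311503e+02  7.44095370e+01 -4.90983036e-01] -28.131255752009753
[ 5.53059601e+02  7.46467990e+01 -4.88897588e-01] -28.011768433701953
[[-0.1614644  -0.15654825]
 [ 0.4580323  -0.3329813 ]
 [ 0.15280701  0.39027394]
 [ 0.47294479 -0.03462869]
 [-1.08166257 -0.59706602]]
[[-0.22023278 -0.52203639]
 [-0.56051729 -0.89720438]
 [ 0.39092015 -0.23398638]
 [ 0.29638003 -0.0923191 ]
 [ 0.30355912 -0.29213194]
 [-0.7491048  -0.60195576]
 [ 0.78388038  1.84796196]]
[[501.32953724 160.88408941  76.        ]
 [482.51093962 125.58734192  76.        ]
 [552.75336744  74.53833278  83.        ]
 [460.69639416  61.29017552   7.        ]]
```

```bash
cat >> h.py <<'E'
from scipy.spatial.transform import Rotation as Ro
from scipy.interpolate import CubicSpline
def plan(p0,R0,pts,R1,n,claw,fl=0.0):
    """rows from p0,R0 through pts to R1 in n rows (ease), rounded, feedback on rounding"""
    P=np.vstack([p0]+[np.asarray(q,float) for q in pts]); d=np.r_[0,np.cumsum(np.linalg.norm(np.diff(P,axis=0),axis=1))]; d/=max(d[-1],1e-9)
    if len(P)>2: f=CubicSpline(d,P)
    else: f=lambda u:P[0]+u*(P[1]-P[0])
    rv=(Ro.from_matrix(R0).inv()*Ro.from_matrix(R1)).as_rotvec()
    p=np.array(p0,float);R=np.array(R0,float);out=[]
    for i in range(1,n+1):
        u=i/n; u=u+fl*(u*u*(3-2*u)-u)
        t=np.round(R.T@(f(u)-p),1); 
        Rg=R0@Ro.from_rotvec(rv*u).as_matrix()
        w=np.round(Ro.from_matrix(R.T@Rg).as_rotvec(),3)
        out.append("%g %g %g %g %g %g %g"%(*(w+0),*(t+0),claw))
        p=p+R@t; R=R@Ro.from_rotvec(w).as_matrix()
    for k in range(0,n,8): print("; ".join(out[k:k+8]))
    print("end",p,R.round(4).tolist())
def Rdown(yaw): # tool x yaw, tool y down
    c,s=np.cos(yaw),np.sin(yaw); return np.array([[c,0,-s],[s,0,c],[0,-1,0]],float)
E
python3 - <<'E'
from h import *
R0=Rdown(np.radians(-69.55)); print(R0)
# avoid wrong way: do rotation explicitly +131.5deg
plan([227.07,-609.08,248.35],R0,[(470,-260,230),(501.3,160.9,160)],Rdown(np.radians(61.94)),24,34,0.5)
E
```

```text
[[ 0.34938985  0.          0.93697745]
 [-0.93697745  0.          0.34938985]
 [ 0.         -1.          0.        ]]
0 -0.054 0 -8.2 -0.3 20.3 34; 0 -0.064 0 -9.1 -0.2 24.4 34; 0 -0.075 0 -9.2 0 28.1 34; 0 -0.083 0 -8.8 0.2 31.5 34; 0 -0.092 0 -7.8 0.6 34.5 34; 0 -0.098 0 -6.4 1 36.8 34; 0 -0.105 0 -4.6 1.5 38.8 34; 0 -0.109 0 -2.3 1.9 40.3 34
0 -0.113 0 0 2.6 41.4 34; 0 -0.117 0 2.6 3.1 41.9 34; 0 -0.118 0 5.2 3.7 42.1 34; 0 -0.119 0 7.8 4.4 41.8 34; 0 -0.12 0 10.4 4.8 41.2 34; 0 -0.118 0 12.9 5.4 40.2 34; 0 -0.117 0 15.2 5.8 38.9 34; 0 -0.113 0 17.3 6.2 37.1 34
0 -0.109 0 19 6.5 35.1 34; 0 -0.105 0 20.5 6.6 32.7 34; 0 -0.098 0 21.4 6.6 30 34; 0 -0.092 0 21.7 6.4 27.1 34; 0 -0.083 0 21.6 6.2 23.8 34; 0 -0.075 0 20.5 5.8 20.6 34; 0 -0.064 0 18.9 5.1 17.2 34; 0 -0.054 0 16.4 4.5 13.8 34
end [501.28819563 160.89837376 159.95      ] [[0.4703, 0.0, -0.8825], [0.8825, 0.0, 0.4703], [0.0, -1.0, 0.0]]
```

>>> servo_tool(
  steps="0 -0.054 0 -8 0 20 34; 0 -0.064 0 -9 0 24 34; 0 -0.075 0 -9 0 28 34; 0 -0.083 0 -9 0 32 34; 0 -0.092 0 -8 0.5 35 34; 0 -0.098 0 -6 1 37 34; 0 -0.105 0 -5 1.5 39 34; 0 -0.109 0 -2 2 40 34",
  squeeze=30,
)

```text
clock: 1.1
tcp_pos: [398.8, -407.7, 243.3]
orientation: [[0.865, 0.0, 0.502], [-0.502, -0.0, 0.865], [0.0, -1.0, -0.0]]
contact_force: [0.1, 0.1, -0.7]
finger_gap: 0.395
```

>>> servo_tool(
  steps="0 -0.113 0 0 2.5 41 34; 0 -0.117 0 2.5 3 42 34; 0 -0.118 0 5 4 42 34; 0 -0.119 0 8 4 42 34; 0 -0.12 0 10 5 41 34; 0 -0.118 0 13 5.5 40 34; 0 -0.117 0 15 6 39 34; 0 -0.113 0 17 6 37 34",
)

```text
clock: 2.1
tcp_pos: [508.1, -94.2, 207.1]
orientation: [[0.917, 0.0, -0.398], [0.398, -0.0, 0.917], [0.0, -1.0, -0.0]]
contact_force: [-0.2, -0.8, 1.5]
finger_gap: 0.399
```

>>> servo_tool(
  steps="0 -0.109 0 19 6.5 35 34; 0 -0.105 0 20.5 6.5 33 34; 0 -0.098 0 21.5 6.5 30 34; 0 -0.092 0 21.5 6.5 27 34; 0 -0.083 0 21.5 6 24 34; 0 -0.075 0 20.5 6 20.5 34; 0 -0.064 0 19 5 17 34; 0 -0.054 0 16.5 4.5 14 34",
)

```text
clock: 3.1
tcp_pos: [500.0, 162.2, 159.6]
orientation: [[0.466, 0.0, -0.885], [0.885, -0.0, 0.466], [-0.0, -1.0, -0.0]]
contact_force: [-0.6, -0.2, -1.1]
finger_gap: 0.398
```

>>> servo_tool(
  steps="0 0 0 0 0 0 34; 0 0 0 0 0 0 34; 0 0 0 0 0 0 34; 0 0 0 0 0 0 34; 0 0 0 0 0 0 34; 0 0 0 0 0 0 34; 0 0 0 0 0 0 34; 0 0 0 0 0 0 34",
)

```text
clock: 4.1
tcp_pos: [500.5, 160.5, 159.8]
orientation: [[0.47, 0.0, -0.883], [0.883, -0.0, 0.47], [-0.0, -1.0, -0.0]]
contact_force: [-0.1, -0.0, 0.4]
finger_gap: 0.402
```

```bash
python3 - <<'E'
from h import *
s=arm.state(); print(s["clock"],s["tcp_pos"],s["orientation"].round(4),s["contact_force"],s["joint_pos"],s["finger_gap"])
im=arm.read_camera("scene"); cv2.imwrite("pics/s1.png",cv2.resize(im[130:300,230:400,::-1],None,fx=3.5,fy=3.5,interpolation=cv2.INTER_CUBIC))
E
```

```text
4.1 [500.53619286 160.45731641 159.76350799] [[ 4.703e-01  0.000e+00 -8.825e-01]
 [ 8.825e-01 -1.000e-04  4.703e-01]
 [-1.000e-04 -1.000e+00 -1.000e-04]] [-0.09620281 -0.01339893  0.35654325] [ 0.21862831  0.33655565 -0.73231511  1.91624912  0.26783204  0.98764165
  0.4460914 ] 0.4019059300231464
```

View pics/s1.png

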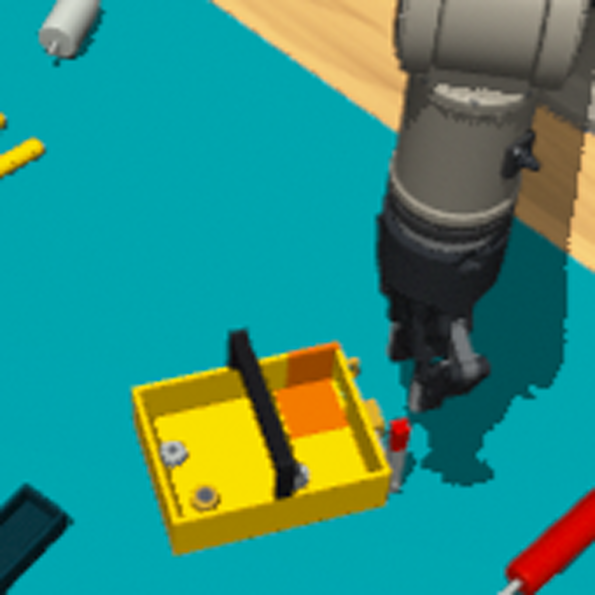

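>>> servo_tool(
  steps="0 0 0 0 12 0 34; 0 0 0 0 15 0 34; 0 0 0 0 15 0 34; 0 0 0 0 14 0 34; 0 0 0 0 12 0 34; 0 0 0 0 8 0 34; 0 0 0 0 6 0 34; 0 0 0 0 0 0 34",
)

```text
clock: 5.15
tcp_pos: [500.4, 160.4, 77.5]
orientation: [[0.47, -0.0, -0.882], [0.882, -0.0, 0.47], [-0.0, -1.0, 0.0]]
contact_force: [-0.5, 1.0, 0.4]
finger_gap: 0.401
```

```bash
python3 - <<'E'
from h import *
s=arm.state(); print(s["clock"],s["tcp_pos"],s["contact_force"],s["finger_gap"])
im=arm.read_camera("scene"); cv2.imwrite("pics/s2.png",cv2.resize(im[180:300,255:375,::-1],None,fx=5,fy=5,interpolation=cv2.INTER_CUBIC))
E
```

```text
5.15 [500.4360043  160.36433052  77.50461145] [-0.53999775  0.95655573  0.37433438] 0.40098803684222817
```

View pics/s2.png

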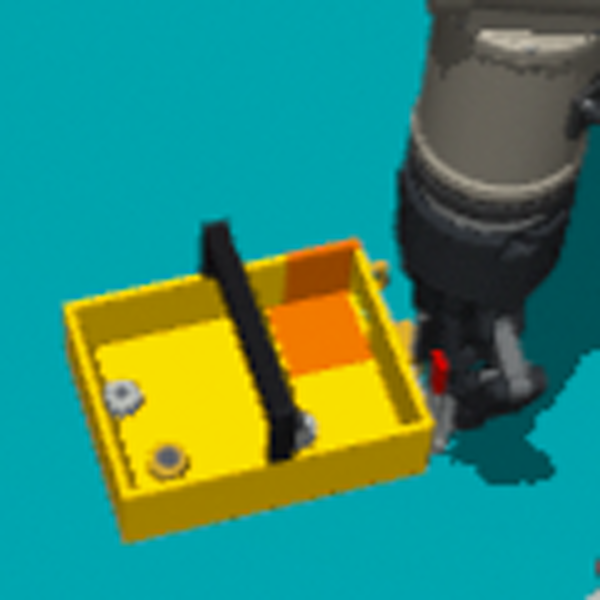

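```bash
python3 - <<'E'
from h import *
m=arm.camera_model("scene");R=cv2.Rodrigues(m["rvec"])[0];print(-R.T@m["tvec"])
p=[552.75,74.54,-.4898]
s=arm.state();t=s["tcp_pos"];O=s["orientation"]
f=lambda P:((proj("scene",P)-[255,180]+.5)*5-.5).round(0)
print("knob top",f(T(p,[(-86+a,52+b,c) for c in(60,86) for a in (-6,6) for b in (-6,6)])))
print("pads",f([t+O@np.array([a,b,c]) for a in(-17,17) for b in (13,-5) for c in(-11,11)]))
E
```

```text
[1038.39683809  500.07701963 1035.07901839]
knob top [[453. 378.]
 [462. 398.]
 [430. 383.]
 [438. 403.]
 [459. 348.]
 [468. 369.]
 [436. 354.]
 [444. 374.]]
pads [[413. 364.]
 [456. 354.]
 [417. 344.]
 [460. 334.]
 [437. 421.]
 [480. 411.]
 [441. 401.]
 [485. 391.]]
```

>>> servo_tool(
  steps="0 0 0 -4 0 0 34; 0 0 0 -4 0 0 34; 0 0 0 -4 0 0 34; 0 0 0 -4 0 0 34; 0 0 0 -4 0 0 34; 0 0 0 -4 0 0 34; 0 0 0 -4 0 0 34; 0 0 0 -4 0 0 34",
)

```text
clock: 6.2
tcp_pos: [485.5, 132.1, 77.9]
orientation: [[0.47, 0.0, -0.883], [0.883, 0.0, 0.47], [0.0, -1.0, -0.0]]
contact_force: [-0.1, 0.7, 1.5]
finger_gap: 0.399
```

>>> servo_tool(
  steps="0 0 0 -3 0 0 34; 0 0 0 -3 0 0 34; 0 0 0 -3 0 0 34; 0 0 0 -3 0 0 34; 0 0 0 -1 0 0 34; 0 0 0 -1 0 0 34; 0 0 0 0 0 0 34; 0 0 0 0 0 0 34",
)

```text
clock: 7.2
tcp_pos: [478.8, 119.6, 77.7]
orientation: [[0.47, -0.0, -0.882], [0.882, -0.001, 0.47], [-0.001, -1.0, 0.0]]
contact_force: [1.9, 1.0, 0.4]
finger_gap: 0.405
```

```bash
python3 - <<'E'
from h import *
s=arm.state(); print(s["clock"],s["tcp_pos"],s["contact_force"],s["wrist_torque"],s["finger_gap"])
for n,o in(("scene",(255,180)),("top",(180,150))):
  im=arm.read_camera(n); cv2.imwrite("pics/%s3.png"%n,cv2.resize(im[o[1]:o[1]+110,o[0]:o[0]+120,::-1],None,fx=5,fy=5,interpolation=cv2.INTER_CUBIC))
E
```

```text
7.2 [478.77911697 119.63763746  77.67862559] [1.92926693 1.01861095 0.39028715] [ 0.12658646 -0.09098652 -0.02165347] 0.40464987914774786
```

View pics/scene3.png

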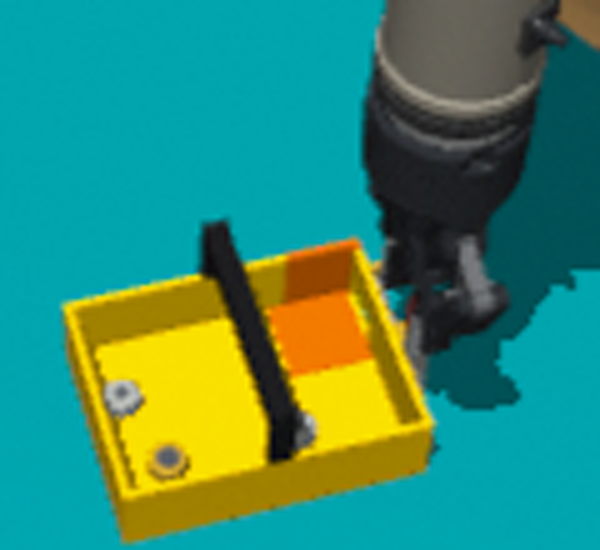

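View pics/top3.png

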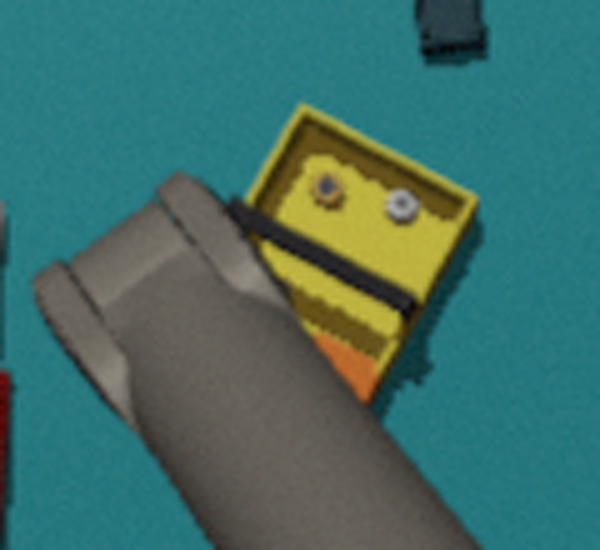

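>>> servo_tool(
  steps="0 0 0 -1 0 0 34; 0 0 0 -1 0 0 34; 0 0 0 -1 0 0 34; 0 0 0 -1 0 0 34; 0 0 0 0 0 0 34; 0 0 0 0 0 0 34; 0 0 0 0 0 0 34; 0 0 0 0 0 0 34",
)

```text
clock: 8.3
tcp_pos: [477.0, 116.2, 77.8]
orientation: [[0.47, -0.0, -0.882], [0.882, -0.0, 0.47], [-0.0, -1.0, -0.0]]
contact_force: [-0.4, 1.5, -0.2]
finger_gap: 0.396
```

>>> servo_tool(
  steps="0 0 0 -0.5 0 0 34; 0 0 0 0 0 0 34; 0 0 0 -0.5 0 0 34; 0 0 0 0 0 0 34; 0 0 0 0 0 0 34; 0 0 0 0 0 0 34; 0 0 0 0 0 0 34; 0 0 0 0 0 0 34",
)

```text
clock: 9.3
tcp_pos: [476.6, 115.4, 77.8]
orientation: [[0.47, 0.0, -0.882], [0.882, -0.0, 0.47], [-0.0, -1.0, -0.0]]
contact_force: [0.0, 1.0, -0.9]
finger_gap: 0.402
```

```bash
python3 - <<'E'
from h import *
s=arm.state(); print(s["clock"],s["tcp_pos"],s["contact_force"],(s["tcp_pos"]-[500.44,160.36,0])@s["orientation"][:,0])
im=arm.read_camera("scene");o=(255,180);n="scene"; cv2.imwrite("pics/%s4.png"%n,cv2.resize(im[o[1]:o[1]+110,o[0]:o[0]+120,::-1],None,fx=5,fy=5,interpolation=cv2.INTER_CUBIC))
a=cv2.imread("pics/scene4.png");b=cv2.imread("pics/scene3.png");print(np.abs(a.astype(int)-b)[200:,:350].mean())
E
```

```text
9.3 [476.60590162 115.43746094  77.78209149] [ 0.03308779  0.98481647 -0.9394904 ] -50.85448961364206
4.987572789115646
```

View pics/scene4.png

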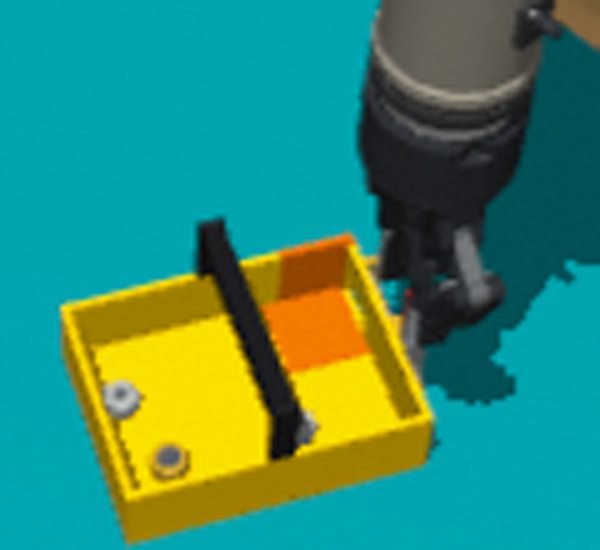

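```bash
cat > fit.py <<'E'
from h import *
X,Y,Z=79,59,45
# refine: render-ish fit using yellow/orange segmentation silhouette in the scene image
E
python3 - <<'E'
from h import *
X,Y,Z=79,59,45
K=[(X,-Y,Z),(-X,-Y,Z),(-X,Y,Z),(X,Y,Z),(X,Y,0)]
def fit(uv):
    uv=(np.array(uv,float)+.5)/5-.5+[255,180]
    return least_squares(lambda p:(proj("scene",T(p,K))-uv).ravel(),[552,74,-.49])
for uv in ([(62,303),(358,240),(433,425),(127,495),(127,540)],[(60,305),(352,235),(433,424),(128,495),(128,542)]):
    s=fit(uv);print(s.x,np.degrees(s.x[2]),s.fun.round(2))
    # pad contact: tcp + (17 in tool x)
    for t in ((478.78,119.64),(476.6,115.44)):
        d=np.array(t)+17*np.array([.4703,.8825])-s.x[:2]; c,q=np.cos(s.x[2]),np.sin(s.x[2]); print(np.array([c*d[0]+q*d[1],-q*d[0]+c*d[1]]))
a=cv2.imread("pics/scene3.png")[180:,340:];b=cv2.imread("pics/scene4.png")[180:,340:]
a=cv2.imread("pics/scene3.png");b=cv2.imread("pics/scene4.png")
cv2.imwrite("pics/cmp.png",cv2.resize(np.hstack([a[210:450,340:480],b[210:450,340:480]]),None,fx=2.2,fy=2.2,interpolation=cv2.INTER_CUBIC))
E
```

```text
[ 5.53030758e+02  7.56666811e+01 -4.94141596e-01] -28.31222792890476 [ 0.49 -0.24  0.05 -0.67  0.41 -0.2  -0.46  0.44 -0.46  0.52]
[-86.30072324  20.49742906]
[-86.22798361  15.76592729]
[ 5.53339144e+02  7.47597163e+01 -4.76240391e-01] -27.28656443997108 [ 0.3  -0.25  0.35 -0.15  0.25 -0.73 -0.43  0.67 -0.44  0.34]
[-86.60984738  22.70361447]
[-86.62181446  17.97156874]
```

View pics/cmp.png

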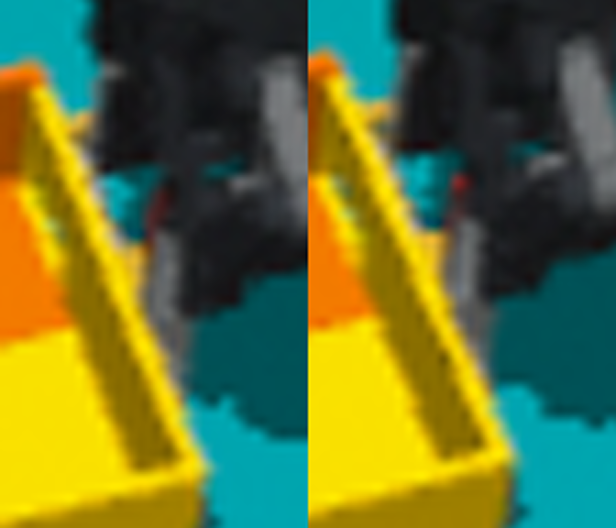

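>>> servo_tool(
  steps="0 0 0 4 0 0 34; 0 0 0 6 0 0 34; 0 0 0 0 0 0 34; 0 0 0 0 -10 0 34; 0 0 0 0 -20 0 34; 0 0 0 0 -25 0 34; 0 0 0 0 -20 0 34; 0 0 0 0 -10 0 34",
)

```text
clock: 10.35
tcp_pos: [481.8, 124.3, 164.3]
orientation: [[0.471, 0.002, -0.882], [0.882, -0.0, 0.471], [0.001, -1.0, -0.002]]
contact_force: [0.8, -0.8, 0.1]
finger_gap: 0.399
```

```bash
python3 - <<'E'
from h import *
s=arm.state(); print(s["clock"],s["tcp_pos"],s["contact_force"])
im=arm.read_camera("scene");o=(255,180); cv2.imwrite("pics/scene5.png",cv2.resize(im[o[1]:o[1]+110,o[0]:o[0]+110,::-1],None,fx=5,fy=5,interpolation=cv2.INTER_CUBIC))
E
```

```text
10.35 [481.84309146 124.3122656  164.33649402] [ 0.81890347 -0.79884623  0.13516063]
```

View pics/scene5.png

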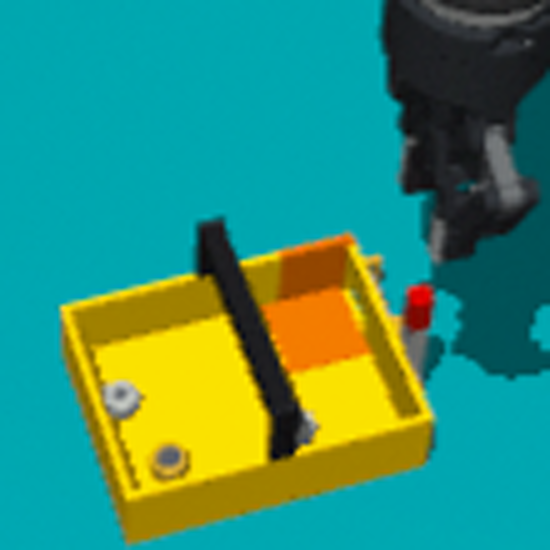

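```bash
python3 - <<'E'
from h import *
def red(im):
    im=im.astype(int); b,g,r=im[...,0],im[...,1],im[...,2]
    w=np.clip((r-np.maximum(g,b)*2-20)/100,0,1)*(g<60)
    return w
a=cv2.imread("pics/scene0.png"); wa=red(a); wa[:240]=0;wa[265:]=0;wa[:,:335]=0;wa[:,355:]=0
b=cv2.imread("pics/scene5.png"); b=cv2.resize(b,None,fx=.2,fy=.2,interpolation=cv2.INTER_AREA); wb=red(b); wb[:50]=0;wb[:,:78]=0; wb[72:]=0
def cen(w): y,x=np.mgrid[:w.shape[0],:w.shape[1]]; return np.array([(w*x).sum(),(w*y).sum()])/w.sum(), w.sum()
ca,na=cen(wa);cb,nb=cen(wb);cb=cb+[255,180];print(ca,na,cb,nb)
p0=[552.75,74.54,-.4898]; p1=[553.34,74.76,-.4762]
off=ca-proj("scene",T(p0,[(-86,52,73)]))[0]; print("off",off)
for p1 in (p1,[553.0,75,-.478],p0):
  for t in (36,38,40,42): print(t,cb-off-proj("scene",T(p1,[(-86,52-t,73)]))[0])
E
```

```text
[343.64007421 253.50927644] 32.339999999999996 [338.42362046 240.76682369] 29.72
off [-0.69558354 -1.27260539]
36 [ 0.01755847 -0.65371579]
38 [ 0.30322015 -0.00937675]
40 [0.58830147 0.63365323]
42 [0.87280419 1.27537812]
36 [-0.15868581 -0.68641851]
38 [ 0.125801   -0.04167719]
40 [0.40970951 0.60175354]
42 [0.69304149 1.24387765]
36 [-0.1582424  -0.86175053]
38 [ 0.11731855 -0.21451431]
40 [0.39231744 0.43140173]
42 [0.66675597 1.07600163]
```

>>> servo_tool(
  steps="0 0 0 0 15 0 34; 0 0 0 0 20 0 34; 0 0 0 0 20 0 34; 0 0 0 0 15 0 34; 0 0 0 0 10 0 34; 0 0 0 0 5 0 34; 0 0 0 -4 0 0 34; 0 0 0 -4 0 0 34",
)

```text
clock: 11.4
tcp_pos: [477.8, 117.0, 78.3]
orientation: [[0.47, 0.001, -0.882], [0.882, -0.0, 0.47], [0.0, -1.0, -0.001]]
contact_force: [0.4, 0.9, -0.0]
finger_gap: 0.396
```

>>> servo_tool(
  steps="0 0 0 -1 0 0 34; 0 0 0 -1 0 0 34; 0 0 0 -0.5 0 0 34; 0 0 0 -0.5 0 0 34; 0 0 0 0 0 0 34; 0 0 0 -0.5 0 0 34; 0 0 0 -0.5 0 0 34; 0 0 0 0 0 0 34",
)

```text
clock: 12.4
tcp_pos: [475.9, 114.0, 78.0]
orientation: [[0.47, 0.001, -0.883], [0.883, 0.0, 0.47], [0.001, -1.0, -0.0]]
contact_force: [0.4, 2.3, 2.2]
finger_gap: 0.395
```

```bash
python3 - <<'E'
from h import *
s=arm.state(); print(s["clock"],s["tcp_pos"],s["contact_force"],(s["tcp_pos"]-[500.44,160.36,0])@s["orientation"][:,0],s["finger_gap"])
im=arm.read_camera("scene");o=(255,180); cv2.imwrite("pics/scene6.png",cv2.resize(im[o[1]:o[1]+110,o[0]:o[0]+120,::-1],None,fx=5,fy=5,interpolation=cv2.INTER_CUBIC))
# image shift between frames around tote left part via ECC euclid
g=lambda n:cv2.cvtColor(cv2.imread(n),cv2.COLOR_BGR2GRAY)[:, :]
def ecc(a,b):
    a=g(a)[215:545,40:440];b=g(b)[215:545,40:440]
    m=np.full(a.shape,255,np.uint8); m[:, 320:]=0
    W=np.eye(2,3,dtype=np.float32)
    cc,W=cv2.findTransformECC(a,b,W,cv2.MOTION_AFFINE,(3,200,1e-6),m,5)
    # displacement (px orig) at corner points
    P=np.array([[22,88,1],[312,20,1],[393,210,1],[88,280,1]],float)
    return cc,((P@W.T)-P[:,:2])/5
for a,b in(("3","4"),("4","5"),("4","6")):
    h=["pics/scene%s.png"%x for x in(a,b)];print(a,b,*ecc(*h))
E
```

```text
12.4 [475.87321188 113.97096722  77.9770237 ] [0.44383734 2.33546426 2.17985413] -52.444340156807456 0.3948812412597187
3 4 0.9923754169542381 [[-0.5888579   0.45851068]
 [-0.93992867 -1.03618822]
 [ 0.21412899 -1.45188925]
 [ 0.57426852  0.12010871]]
4 5 0.9998055938648416 [[-0.00692727  0.00942781]
 [-0.00595388 -0.00380923]
 [ 0.00454392 -0.00768337]
 [ 0.00344594  0.00623964]]
4 6 0.9944449618677763 [[-0.21268317  0.19755016]
 [-0.27329841 -0.42598369]
 [ 0.25115701 -0.57301686]
 [ 0.3109772   0.0825718 ]]
```

View pics/scene6.png

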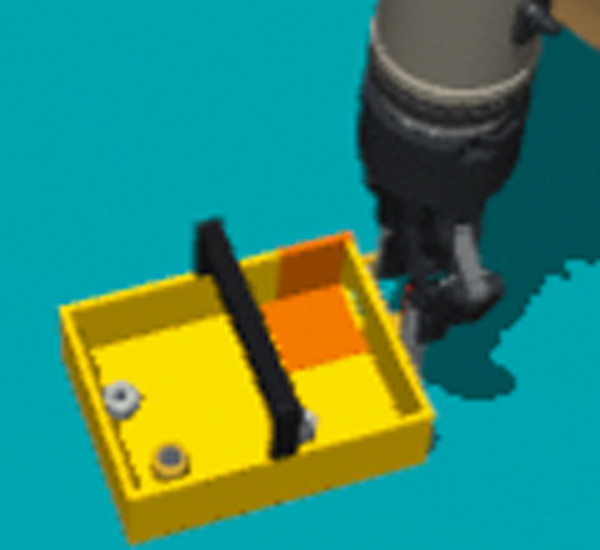

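```bash
python3 - <<'E'
from h import *
A=cv2.imread("pics/scene0.png")[180:290,255:365]; B=cv2.resize(cv2.imread("pics/scene5.png"),None,fx=.2,fy=.2,interpolation=cv2.INTER_AREA)
A5=cv2.resize(A,None,fx=5,fy=5,interpolation=cv2.INTER_CUBIC);B5=cv2.imread("pics/scene5.png")
ga,gb=[cv2.cvtColor(x,cv2.COLOR_BGR2GRAY) for x in(A5,B5)]
p0=[552.75,74.54,-.4898]
f=lambda P:(proj("scene",P)-[255,180]+.5)*5-.5
C=[(79,-59,45),(-79,-59,45),(-79,59,45),(79,59,45),(79,59,0)]
poly=f(T(p0,C)); m=np.zeros(ga.shape,np.uint8); cv2.fillConvexPoly(m,cv2.convexHull(f(T(p0,C+[(-79,59,0),(79,-59,0)])).astype(np.int32)),255)
m=cv2.dilate(m,np.ones((15,15)))
f0=f(T(p0,[(-86,52,73),(-86,52,20),(-86,12,73)])); print(f0)
m[:, 415:]=0
for mot in (cv2.MOTION_AFFINE,cv2.MOTION_HOMOGRAPHY):
    W=np.eye(2 if mot==cv2.MOTION_AFFINE else 3,3,dtype=np.float32)
    cc,W=cv2.findTransformECC(ga,gb,W,mot,(3,300,1e-7),m,5)
    H=W if W.shape[0]==3 else np.vstack([W,[0,0,1]])
    q=cv2.perspectiveTransform(poly[None].astype(np.float64),H.astype(float))[0]
    s=least_squares(lambda p:((f(T(p,C))-q)/5).ravel(),p0)
    print(cc,((q-poly)/5).round(2).tolist(),s.x,np.degrees(s.x[2]),s.fun.round(2))
    p1=s.x
    ca=np.array([343.640,253.509]);cb=np.array([338.424,240.767])
    off=ca-proj("scene",T(p0,[(-86,52,73)]))[0]
    for t in(34,36,38,40): print(t,cb-off-proj("scene",T(p1,[(-86,52-t,73)]))[0])
np.save("p1.npy",p1)
def z(im,x,y): return cv2.resize(im[y-90:y+120,x-70:x+70],None,fx=2.5,fy=2.5,interpolation=cv2.INTER_CUBIC)
cv2.imwrite("pics/kn.png",np.hstack([z(A5,440,380),z(B5,418,310)]))
E
```

```text
[[448.67828874 375.90940913]
 [437.13396786 433.07607485]
 [420.63443278 310.04013674]]
0.9883191316065479 [[-0.57, 0.43], [-1.16, -1.08], [0.01, -1.43], [0.66, 0.17], [0.95, 0.18]] [ 5.52123926e+02  7.31897017e+01 -4.59415835e-01] -26.322588361528396 [-0.04  0.02 -0.02  0.08  0.09 -0.04  0.14 -0.02 -0.18 -0.04]
34 [-0.02972447 -0.14181645]
36 [0.26847245 0.49827693]
38 [0.56606689 1.13707708]
40 [0.86306069 1.77458792]
0.9893164443232279 [[-0.67, 0.33], [-1.23, -0.88], [-0.28, -1.58], [0.6, 0.33], [0.86, 0.43]] [ 5.52502423e+02  7.31092935e+01 -4.58522056e-01] -26.27137864565522 [-0.08  0.21 -0.1  -0.07  0.26  0.15  0.09 -0.1  -0.2  -0.2 ]
34 [ 0.10307784 -0.18321611]
36 [0.40183406 0.4567833 ]
38 [0.69998679 1.09548993]
40 [0.99753786 1.73290768]
```

View pics/kn.png

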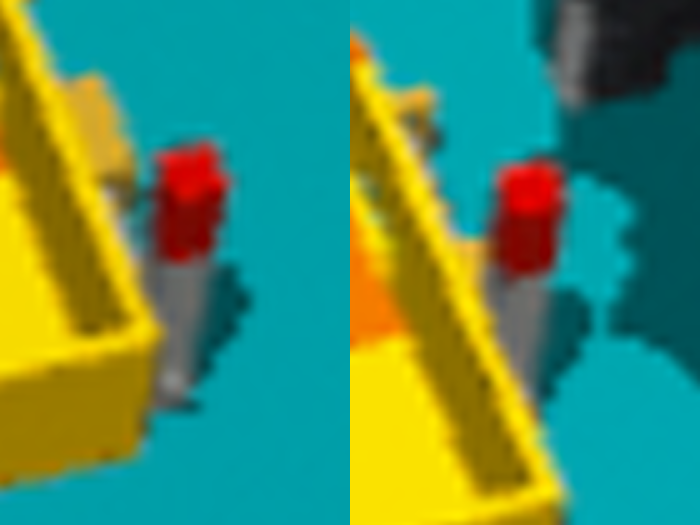

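>>> servo_tool(
  steps="0 0 0 4 0 0 34; 0 0 0 6 0 0 34; 0 0 0 0.3 0 0 34; 0 0 0 0 0 0 18; 0 0 0 0 0 0 14; 0 0 0 0 0 0 8; 0 0 0 0 0 0 8; 0 0 0 0 0 0 8",
  squeeze=30,
)

```text
clock: 13.45
tcp_pos: [480.5, 122.9, 77.8]
orientation: [[0.47, 0.0, -0.883], [0.883, 0.0, 0.47], [0.0, -1.0, -0.0]]
contact_force: [-0.0, 0.7, 0.1]
finger_gap: 0.135
```

```bash
python3 - <<'E'
from h import *
s=arm.state(); print(s["clock"],s["tcp_pos"],s["contact_force"],(s["tcp_pos"]-[500.44,160.36,0])@s["orientation"][:,0],s["finger_gap"])
im=arm.read_camera("scene");o=(255,180); cv2.imwrite("pics/scene7.png",cv2.resize(im[o[1]:o[1]+110,o[0]:o[0]+120,::-1],None,fx=5,fy=5,interpolation=cv2.INTER_CUBIC))
E
```

```text
13.45 [480.53786716 122.86922679  77.82405333] [-0.02269028  0.65438688  0.09258797] -42.4323234276032 0.13542541495702362
```

View pics/scene7.png

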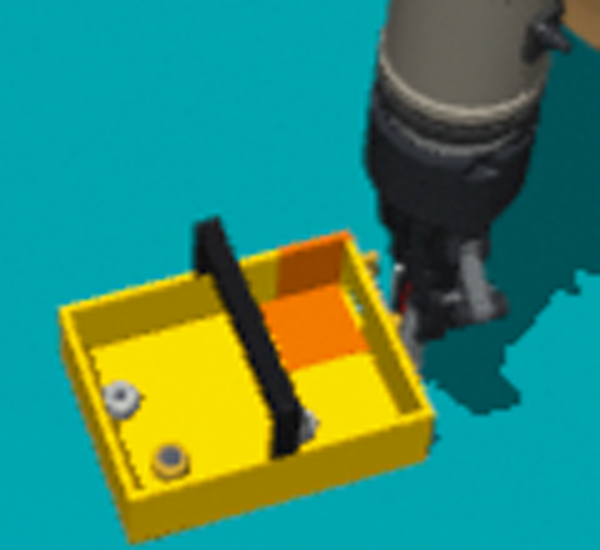

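>>> servo_tool(
  steps="0 0 0 0 0.5 0 8; 0 0 0 0 0.5 0 8; 0 0 0 0 0.5 0 8; 0 0 0 0 0 0 8; 0 0 0 0 0 0 8; 0 0 0 0 0 0 8; 0 0 0 0 0 0 8; 0 0 0 0 0 0 8",
)

```text
clock: 14.5
tcp_pos: [480.8, 123.2, 77.6]
orientation: [[0.47, 0.001, -0.883], [0.883, -0.001, 0.47], [-0.0, -1.0, -0.001]]
contact_force: [-2.8, 0.9, 11.6]
finger_gap: 0.133
```

>>> servo_tool(
  steps="0 0 0 -0.5 0 0 8; 0 0 0 -0.5 0 0 8; 0 0 0 -0.5 0 0 8; 0 0 0 -0.5 0 0 8; 0 0 0 0 0 0 8; 0 0 0 0 0 0 8; 0 0 0 0 0 0 8; 0 0 0 0 0 0 8",
)

```text
clock: 15.5
tcp_pos: [480.6, 122.8, 77.7]
orientation: [[0.47, 0.003, -0.883], [0.883, 0.002, 0.47], [0.003, -1.0, -0.001]]
contact_force: [-1.5, 3.7, 8.3]
finger_gap: 0.134
```

```bash
python3 - <<'E'
from h import *
s=arm.state(); print(s["clock"],s["tcp_pos"],s["contact_force"],(s["tcp_pos"]-[500.44,160.36,0])@s["orientation"][:,0],s["finger_gap"])
im=arm.read_camera("scene");o=(255,180); cv2.imwrite("pics/scene8.png",cv2.resize(im[o[1]:o[1]+110,o[0]:o[0]+120,::-1],None,fx=5,fy=5,interpolation=cv2.INTER_CUBIC))
g=lambda n:cv2.cvtColor(cv2.imread(n),cv2.COLOR_BGR2GRAY)
def ecc(a,b):
    a=g(a)[215:545,40:440];b=g(b)[215:545,40:440]
    m=np.full(a.shape,255,np.uint8); m[:, 320:]=0
    W=np.eye(2,3,dtype=np.float32)
    cc,W=cv2.findTransformECC(a,b,W,cv2.MOTION_AFFINE,(3,200,1e-6),m,5)
    P=np.array([[22,88,1],[312,20,1],[393,210,1],[88,280,1]],float)
    return cc,(((P@W.T)-P[:,:2])/5).round(2).tolist()
for a,b in(("6","7"),("7","8")):
    print(a,b,*ecc(*["pics/scene%s.png"%x for x in(a,b)]))
E
```

```text
15.5 [480.56661391 122.84416412  77.68391485] [-1.49654892  3.67681088  8.31223345] -42.22305528027178 0.13400046201937624
6 7 0.9964884372573398 [[-0.12, 0.06], [-0.18, -0.22], [0.06, -0.28], [0.13, 0.01]]
7 8 0.9999097611516055 [[0.0, -0.0], [0.01, -0.0], [0.0, -0.0], [-0.0, 0.0]]
```

>>> servo_tool(
  steps="0 0 0 -0.5 0 0 8; 0 0 0 -0.5 0 0 8; 0 0 0 -0.5 0 0 8; 0 0 0 -0.5 0 0 8; 0 0 0 0 0 0 8; 0 0 0 0 0 0 8; 0 0 0 0 0 0 8; 0 0 0 0 0 0 8",
)

```text
clock: 16.55
tcp_pos: [480.4, 122.4, 77.8]
orientation: [[0.469, 0.005, -0.883], [0.883, 0.004, 0.469], [0.006, -1.0, -0.002]]
contact_force: [-0.0, 5.3, 5.4]
finger_gap: 0.139
```

```bash
python3 - <<'E'
from h import *
s=arm.state(); print(s["clock"],s["tcp_pos"],s["contact_force"],(s["tcp_pos"]-[500.44,160.36,0])@s["orientation"][:,0],s["finger_gap"])
im=arm.read_camera("scene");o=(255,180); cv2.imwrite("pics/scene9.png",cv2.resize(im[o[1]:o[1]+110,o[0]:o[0]+120,::-1],None,fx=5,fy=5,interpolation=cv2.INTER_CUBIC))
g=lambda n:cv2.cvtColor(cv2.imread(n),cv2.COLOR_BGR2GRAY)
def ecc(a,b):
    a=g(a)[215:545,40:440];b=g(b)[215:545,40:440]
    m=np.full(a.shape,255,np.uint8); m[:, 320:]=0
    W=np.eye(2,3,dtype=np.float32)
    cc,W=cv2.findTransformECC(a,b,W,cv2.MOTION_AFFINE,(3,200,1e-6),m,5)
    P=np.array([[22,88,1],[312,20,1],[393,210,1],[88,280,1]],float)
    return cc,(((P@W.T)-P[:,:2])/5).round(2).tolist()
for a,b in(("7","9"),):
    print(a,b,*ecc(*["pics/scene%s.png"%x for x in(a,b)]))
E
```

```text
16.55 [480.35862429 122.4051517   77.76857022] [-2.61721429e-03  5.34444418e+00  5.44109579e+00] -42.47098210728021 0.13882836465111964
7 9 0.9972819946387138 [[-0.08, -0.04], [-0.08, -0.06], [0.01, -0.08], [0.01, -0.06]]
```

>>> servo_tool(
  steps="0 0 0 1.5 -0.5 0 8; 0 0 0 1.5 -0.5 0 8; 0 0 0 0 0 0 34; 0 0 0 0 0 0 34; 0 0 0 0 0 0 34; 0 0 0 0 -15 0 34; 0 0 0 0 -30 0 34; 0 0 0 0 -40 0 34",
)

```text
clock: 17.6
tcp_pos: [479.4, 121.7, 163.4]
orientation: [[0.47, -0.001, -0.883], [0.883, -0.0, 0.47], [-0.001, -1.0, 0.001]]
contact_force: [1.4, -0.1, 0.5]
finger_gap: 0.401
```

```bash
python3 - <<'E'
from h import *
s=arm.state(); print(s["clock"],s["tcp_pos"],s["contact_force"],s["orientation"].round(3).tolist())
im=arm.read_camera("scene");cv2.imwrite("pics/full10.png",im[...,::-1]);o=(255,215); cv2.imwrite("pics/scene10.png",cv2.resize(im[o[1]:o[1]+80,o[0]:o[0]+105,::-1],None,fx=7,fy=7,interpolation=cv2.INTER_CUBIC))
E
```

```text
17.6 [479.42006721 121.68705721 163.40455339] [ 1.38222559 -0.05361742  0.52277635] [[0.47, -0.001, -0.883], [0.883, -0.0, 0.47], [-0.001, -1.0, 0.001]]
```

View pics/scene10.png

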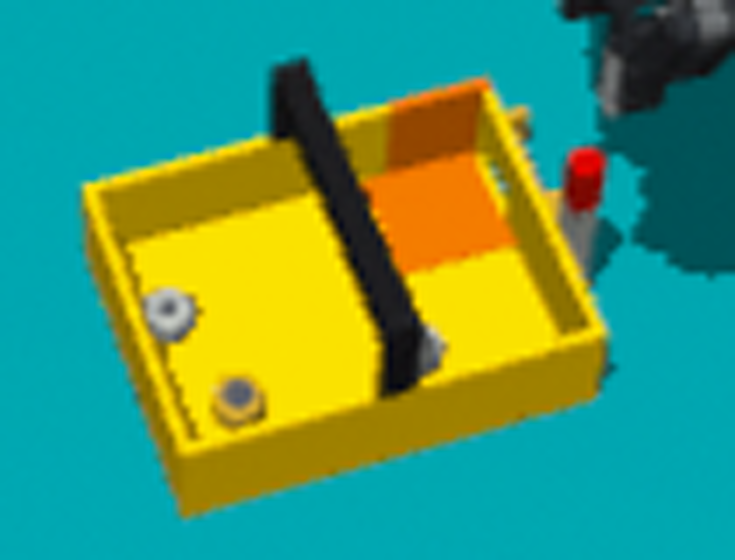

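```bash
python3 - <<'E'
from h import *
X,Y,Z=79,59,45
C=[(X,-Y,Z),(-X,-Y,Z),(-X,Y,Z),(X,Y,Z),(X,Y,0),(-X,Y,0)]
U=fix([(82,187),(491,78),(607,331),(183,452),(185,517),(600,395)],[255,215])
s=least_squares(lambda p:(proj("scene",T(p,C))-U).ravel(),[552,74,-.47]);p=s.x;print(p,np.degrees(p[2]),s.fun.round(2))
def red(im):
    im=im.astype(int); b,g,r=im[...,0],im[...,1],im[...,2]
    return np.clip((r-np.maximum(g,b)*2-20)/100,0,1)*(g<60)
def cen(w): y,x=np.mgrid[:w.shape[0],:w.shape[1]]; return np.array([(w*x).sum(),(w*y).sum()])/w.sum()
for n,pp,box in(("pics/scene0.png",[552.75,74.54,-.4898],(240,268,335,355)),("pics/full10.png",p,(230,252,330,345))):
    w=red(cv2.imread(n)); m=np.zeros_like(w); m[box[0]:box[1],box[2]:box[3]]=1; c=cen(w*m)
    q=least_squares(lambda v:proj("scene",T(pp,[(-86,52-v[0],73)]))[0]-c,[20])
    print(n,c,q.x,q.fun)
d=np.array([480.4-p[0],122.4-p[1]]);c,si=np.cos(p[2]),np.sin(p[2]);print("knob by tcp",c*d[0]+si*d[1],-si*d[0]+c*d[1])
yaw=p[2]
s=arm.state()
plan([479.2,121.4,163.2],Rdown(np.radians(61.94)),[(p[0],p[1],172)],Rdown(yaw),16,60,0.4)
E
```

```text
[ 5.52143253e+02  7.35998793e+01 -4.42103239e-01] -25.330649699943127 [ 0.19 -0.45 -0.46 -0.39  0.5   0.13  0.21  0.24 -0.11  0.03 -0.36  0.37]
pics/scene0.png [343.64007421 253.50927644] [3.95820504] [ 0.13017541 -0.05542247]
pics/full10.png [338.15392125 239.87471526] [40.09286745] [ 0.05846966 -0.02860428]
knob by tcp -85.72412617919748 13.413438969390985
0 0.064 0 -0.3 -0.4 -3.6 60; 0 0.076 0 -0.1 -0.4 -4.4 60; 0 0.088 0 0.2 -0.5 -5 60; 0 0.096 0 0.8 -0.6 -5.5 60; 0 0.103 0 1.3 -0.6 -5.7 60; 0 0.108 0 2.1 -0.6 -5.9 60; 0 0.113 0 2.7 -0.6 -5.8 60; 0 0.114 0 3.5 -0.7 -5.5 60
0 0.114 0 4.1 -0.7 -5.1 60; 0 0.112 0 4.5 -0.6 -4.6 60; 0 0.108 0 4.9 -0.6 -3.8 60; 0 0.103 0 5 -0.6 -3.2 60; 0 0.097 0 4.9 -0.6 -2.5 60; 0 0.087 0 4.6 -0.5 -1.8 60; 0 0.076 0 4.2 -0.4 -1.2 60; 0 0.064 0 3.6 -0.4 -0.7 60
end [552.11529083  73.59326112 172.        ] [[0.9039, 0.0, 0.4277], [-0.4277, 0.0, 0.9039], [0.0, -1.0, 0.0]]
```

>>> servo_tool(
  steps="0 0.064 0 -0.3 -0.4 -3.6 60; 0 0.076 0 -0.1 -0.4 -4.4 60; 0 0.088 0 0.2 -0.5 -5 60; 0 0.096 0 0.8 -0.6 -5.5 60; 0 0.103 0 1.3 -0.6 -5.7 60; 0 0.108 0 2.1 -0.6 -5.9 60; 0 0.113 0 2.7 -0.6 -5.8 60; 0 0.114 0 3.5 -0.7 -5.5 60",
)

```text
clock: 18.65
tcp_pos: [516.8, 97.9, 167.5]
orientation: [[0.951, 0.001, -0.31], [0.31, 0.0, 0.951], [0.001, -1.0, -0.0]]
contact_force: [-0.7, -0.1, 0.1]
finger_gap: 0.704
```

>>> servo_tool(
  steps="0 0.114 0 4.1 -0.7 -5.1 60; 0 0.112 0 4.5 -0.6 -4.6 60; 0 0.108 0 4.9 -0.6 -3.8 60; 0 0.103 0 5 -0.6 -3.2 60; 0 0.097 0 4.9 -0.6 -2.5 60; 0 0.087 0 4.6 -0.5 -1.8 60; 0 0.076 0 4.2 -0.4 -1.2 60; 0 0.064 0 3.6 -0.4 -0.7 60",
)

```text
clock: 19.65
tcp_pos: [553.2, 74.0, 172.0]
orientation: [[0.903, 0.001, 0.43], [-0.43, 0.0, 0.903], [0.001, -1.0, 0.001]]
contact_force: [0.4, -0.5, -0.1]
finger_gap: 0.701
```

>>> servo_tool(
  steps="0 0 0 -0.7 10 -0.8 60; 0 0 0 0 15 0 60; 0 0 0 0 17 0 60; 0 0 0 0 17 0 60; 0 0 0 0 14 0 60; 0 0 0 0 10 0 60; 0 0 0 0 7 0 60; 0 0 0 0 0 0 60",
)

```text
clock: 20.65
tcp_pos: [551.8, 73.6, 80.7]
orientation: [[0.904, -0.001, 0.428], [-0.428, -0.0, 0.904], [-0.0, -1.0, -0.0]]
contact_force: [0.4, 0.1, 0.9]
finger_gap: 0.704
```

```bash
python3 - <<'E'
from h import *
s=arm.state(); print(s["clock"],s["tcp_pos"],s["contact_force"],s["joint_pos"])
im=arm.read_camera("scene");o=(245,160); cv2.imwrite("pics/scene11.png",cv2.resize(im[o[1]:o[1]+140,o[0]:o[0]+130,::-1],None,fx=4,fy=4,interpolation=cv2.INTER_CUBIC))
E
```

```text
20.65 [551.76855903  73.61245653  80.69095092] [0.41006098 0.06543181 0.87909256] [ 0.11441438  0.44385154 -0.40358278  1.91300301  0.23049851  0.83035047
 -0.85266635]
```

View pics/scene11.png

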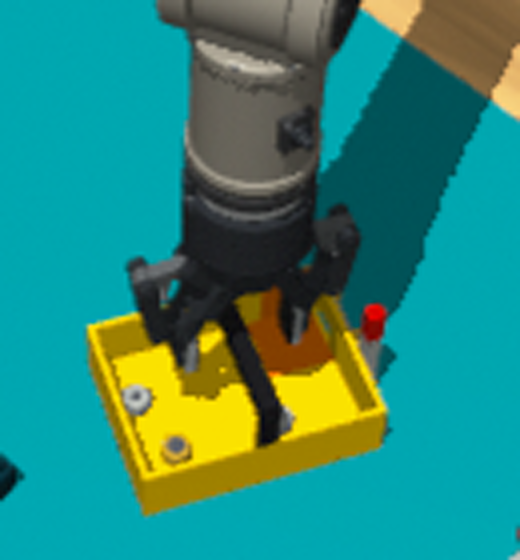

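>>> servo_tool(
  steps="0 0 0 0 0 0 40; 0 0 0 0 0 0 30; 0 0 0 0 0 0 22; 0 0 0 0 0 0 16; 0 0 0 0 0 0 10; 0 0 0 0 0 0 6; 0 0 0 0 0 0 6; 0 0 0 0 0 0 6",
  squeeze=100,
)

```text
clock: 21.7
tcp_pos: [552.5, 73.4, 81.6]
orientation: [[0.904, 0.001, 0.428], [-0.428, -0.0, 0.904], [0.001, -1.0, 0.0]]
contact_force: [0.4, -1.1, 4.2]
finger_gap: 0.116
```

>>> servo_tool(
  steps="0 0 0 0 -2 0 6; 0 0 0 0 -4 0 6; 0 0 0 0 -8 0 6; 0 0 0 0 -12 0 6; 0 0 0 0 -14 0 6; 0 0 0 0 -16 0 6; 0 0 0 0 -16 0 6; 0 0 0 0 -16 0 6",
)

```text
clock: 22.7
tcp_pos: [552.0, 73.7, 170.5]
orientation: [[0.904, 0.001, 0.428], [-0.428, -0.0, 0.904], [0.001, -1.0, 0.0]]
contact_force: [0.3, 0.4, -5.5]
finger_gap: 0.119
```

>>> servo_tool(
  steps="0 0 0 0 -16 0 6; 0 0 0 0 -16 0 6; 0 0 0 0 -16 0 6; 0 0 0 0 -16 0 6; 0 0 0 0 -14 0 6; 0 0 0 0 -10 0 6; 0 0 0 0 -6 0 6; 0 0 0 0 -3 0 6",
)

```text
clock: 23.7
tcp_pos: [551.9, 73.6, 266.2]
orientation: [[0.904, -0.0, 0.428], [-0.428, -0.0, 0.904], [-0.0, -1.0, -0.0]]
contact_force: [0.3, -0.1, -5.9]
finger_gap: 0.117
```

```bash
python3 - <<'E'
from h import *
s=arm.state(); print(s["clock"],s["tcp_pos"],s["contact_force"],s["joint_pos"],s["finger_gap"],s["orientation"].round(3).tolist())
im=arm.read_camera("scene");o=(225,100); cv2.imwrite("pics/scene12.png",cv2.resize(im[o[1]:o[1]+180,o[0]:o[0]+160,::-1],None,fx=3.3,fy=3.3,interpolation=cv2.INTER_CUBIC))
E
```

```text
23.7 [551.85466667  73.6306276  266.16368232] [ 0.3293832  -0.09207204 -5.93957472] [ 0.16472332  0.24045202 -0.44540443  1.72887277  0.11052461  1.19728228
 -0.75186292] 0.11694084548193802 [[0.904, -0.0, 0.428], [-0.428, -0.0, 0.904], [-0.0, -1.0, -0.0]]
```

View pics/scene12.png

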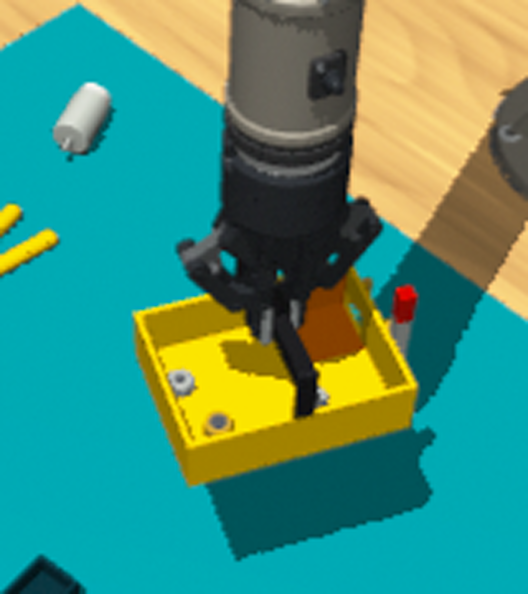

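>>> servo_tool(
  steps="0.015 0 -0.015 0 0 0 6; 0.02 0 -0.02 0 0 0 6; 0.025 0 -0.025 0 0 0 6; 0.025 0 -0.025 0 0 0 6; 0.025 0 -0.025 0 0 0 6; 0.025 0 -0.025 0 0 0 6; 0.025 0 -0.025 0 0 0 6; 0.025 0 -0.025 0 0 0 6",
)

```text
clock: 24.75
tcp_pos: [550.8, 73.3, 265.5]
orientation: [[0.881, 0.243, 0.405], [-0.436, 0.087, 0.896], [0.183, -0.966, 0.182]]
contact_force: [-1.4, 0.1, -7.1]
finger_gap: 0.121
```

```bash
python3 - <<'E'
from h import *
s=arm.state(); print(s["clock"],s["tcp_pos"],s["contact_force"],s["joint_pos"],s["finger_gap"],s["orientation"].round(3).tolist())
E
```

```text
24.75 [550.75059966  73.27985119 265.49627763] [-1.38318975  0.08810256 -7.1172527 ] [ 0.23707989  0.09405057 -0.45005508  1.91977239  0.0074946   0.87827755
 -0.65184018] 0.12086104595138253 [[0.881, 0.243, 0.405], [-0.436, 0.087, 0.896], [0.183, -0.966, 0.182]]
```

>>> servo_tool(
  steps="0.025 0 -0.025 0 0 0 6; 0.025 0 -0.025 0 0 0 6; 0.025 0 -0.025 0 0 0 6; 0.025 0 -0.025 0 0 0 6; 0.025 0 -0.025 0 0 0 6; 0.025 0 -0.025 0 0 0 6; 0.02 0 -0.02 0 0 0 6; 0.015 0 -0.015 0 0 0 6",
)

```text
clock: 25.75
tcp_pos: [551.0, 73.5, 265.5]
orientation: [[0.815, 0.47, 0.339], [-0.459, 0.168, 0.872], [0.353, -0.866, 0.353]]
contact_force: [-1.0, -0.2, -6.3]
finger_gap: 0.12
```

>>> servo_tool(
  steps="0 0 0 0 0 0 6; 0 0 0 0 0 0 6; 0 0 0 0 0 0 6; 0 0 0 0 0 0 6; 0 0 0 0 0 0 6; 0 0 0 0 0 0 6; 0 0 0 0 0 0 6; 0 0 0 0 0 0 6",
)

```text
clock: 26.75
tcp_pos: [551.9, 73.7, 266.1]
orientation: [[0.815, 0.471, 0.339], [-0.46, 0.168, 0.872], [0.353, -0.866, 0.353]]
contact_force: [-0.4, -0.1, -6.7]
finger_gap: 0.123
```

```bash
python3 - <<'E'
from h import *
s=arm.state(); print(s["clock"],s["tcp_pos"],s["contact_force"],s["joint_pos"],s["finger_gap"],s["orientation"].round(3).tolist())
im=arm.read_camera("scene");cv2.imwrite("pics/f13.png",im[...,::-1]);o=(255,150); cv2.imwrite("pics/scene13.png",cv2.resize(im[o[1]:o[1]+110,o[0]:o[0]+110,::-1],None,fx=5.4,fy=5.4,interpolation=cv2.INTER_CUBIC))
im=arm.read_camera("top");cv2.imwrite("pics/t13.png",im[...,::-1])
E
```

```text
26.75 [551.9223596   73.67179223 266.07738573] [-0.3985545  -0.07632984 -6.73094468] [ 0.28766506 -0.02114112 -0.43444691  2.10604233 -0.20334746  0.54864248
 -0.44460326] 0.12314502059182712 [[0.815, 0.471, 0.339], [-0.46, 0.168, 0.872], [0.353, -0.866, 0.353]]
```

View pics/scene13.png

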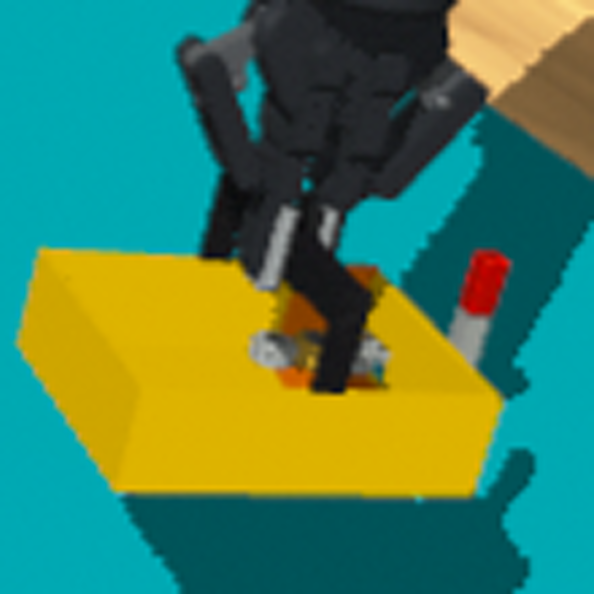

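View pics/t13.png

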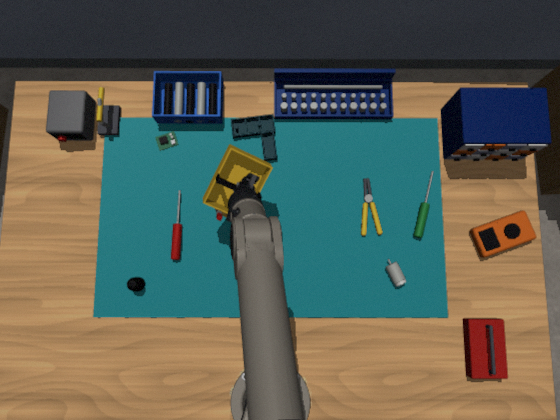

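View pics/f13.png

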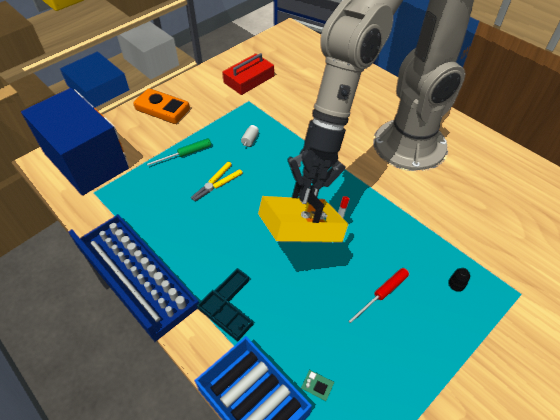

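```bash
cat > tp.py <<'E'
from h import *
def tote():
    s=arm.state();O=s["orientation"];R=np.c_[O[:,0],O[:,2],-O[:,1]]
    return R,s["tcp_pos"]-R@np.array([0,0,78.6])
def back(n,uv,R,o,h):
    m=arm.camera_model(n);Rc=cv2.Rodrigues(m["rvec"])[0];c=-Rc.T@m["tvec"]
    d=Rc.T@np.linalg.inv(m["K"])@np.array([*uv,1.]); 
    c=R.T@(c-o);d=R.T@d; return c+d*(h-c[2])/d[2]
E
python3 - <<'E'
from tp import *
R,o=tote()
f=lambda P:((proj("scene",np.asarray(P,float)@R.T+o)-[255,150]+.5)*5.4-.5).round()
names=["corner fl","orange in floor edge x","edge y","rim -x-y","rim -x+y","rim +x+y","rim +x-y","bar+","bar-","knob40"]
for n,q in zip(names,f([(-75,-55,4),(-35,-55,4),(-75,-15,4),(-79,-59,45),(-79,59,45),(79,59,45),(79,-59,45),(0,59,88),(0,-59,88),(-86,12,73)])):print(n,q)
for uv in((270,350),(375,352),(320,355)):
    print(uv,back("scene",(np.array(uv)+.5)/5.4-.5+[255,150],R,o,12))
img=cv2.imread("pics/scene13.png")[240:420,230:420];cv2.imwrite("pics/z13.png",cv2.resize(img,None,fx=4,fy=3.3,interpolation=cv2.INTER_CUBIC))
E
```

```text
corner fl [345. 354.]
orange in floor edge x [264. 351.]
edge y [384. 398.]
rim -x-y [373. 267.]
rim -x+y [502. 399.]
rim +x+y [140. 387.]
rim +x-y [ 37. 248.]
bar+ [356. 293.]
bar- [235. 164.]
knob40 [481. 283.]
(270, 350) [-29.30168661 -40.36220461  12.        ]
(375, 352) [-81.75914251 -42.54789771  12.        ]
(320, 355) [-52.20357044 -37.57428243  12.        ]
```

View pics/z13.png

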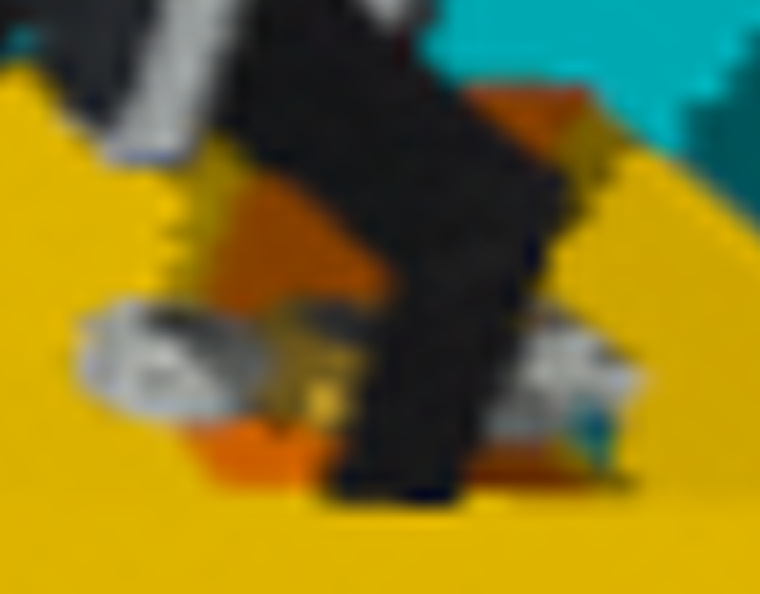

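```bash
python3 - <<'E'
from tp import *
R,o=tote()
f=lambda P:((((proj("scene",np.asarray(P,float)@R.T+o)-[255,150]+.5)*5.4-.5)-[230,240])*[4,3.3])
img=cv2.imread("pics/z13.png")
a=np.linspace(0,2*np.pi,40)
def disc(x,y,r,h,col):
    for z in(4,4+h): cv2.polylines(img,[f(np.c_[x+r*np.cos(a),y+r*np.sin(a),0*a+z]).astype(np.int32)],1,col,1)
disc(-65.5,-45.5,9.5,10,(255,0,0));disc(-46,-45,10,12,(0,0,255));disc(-26.5,-45.5,9.5,10,(0,255,0))
# outlet, bolt
for x in(-75,):
    cv2.polylines(img,[f([(x,-52,4),(x,-22,4),(x,-22,22),(x,-52,22)]).astype(np.int32)],1,(255,255,255),1)
cv2.polylines(img,[f([(-75,-55,4),(-75,55,4)]).astype(np.int32)],0,(255,0,255),1)
cv2.polylines(img,[f([(-75,-55,4),(75,-55,4)]).astype(np.int32)],0,(255,0,255),1)
cv2.imwrite("pics/z13b.png",img)
E
```

```text
(no output)
```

View pics/z13b.png

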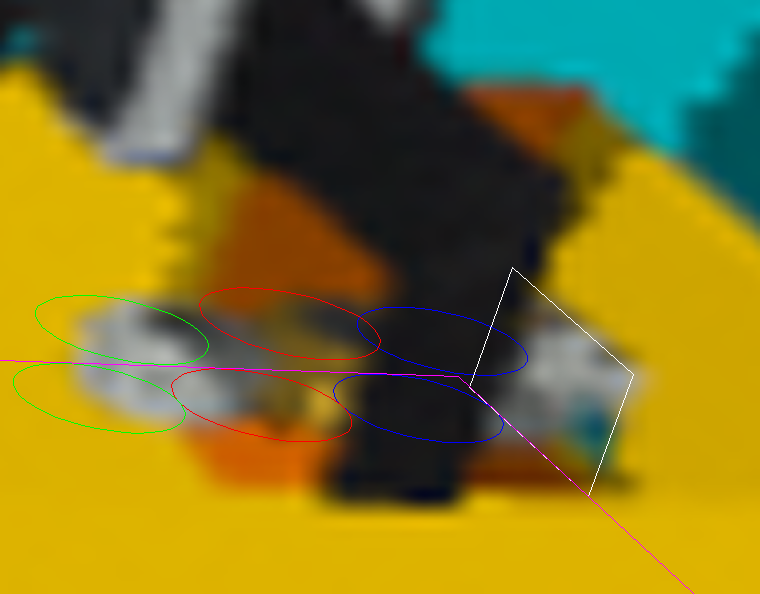

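```bash
python3 - <<'E'
from h import *
A=Ro.from_rotvec([.37,0,-.37]);B=Ro.from_rotvec([.06,0,-.42])
print((A.inv()*B).as_rotvec()/8,(B.inv()*A).as_rotvec()/8)
E
```

```text
[-0.03766089 -0.00820191 -0.00565756] [0.03766089 0.00820191 0.00565756]
```

>>> servo_tool(
  steps="-0.038 -0.008 -0.006 0 0 0 6; -0.038 -0.008 -0.006 0 0 0 6; -0.038 -0.008 -0.006 0 0 0 6; -0.038 -0.008 -0.006 0 0 0 6; -0.038 -0.008 -0.006 0 0 0 6; -0.038 -0.008 -0.006 0 0 0 6; -0.038 -0.008 -0.006 0 0 0 6; -0.038 -0.008 -0.006 0 0 0 6",
)

```text
clock: 27.85
tcp_pos: [552.2, 74.3, 266.2]
orientation: [[0.818, 0.394, 0.419], [-0.405, -0.124, 0.906], [0.409, -0.911, 0.058]]
contact_force: [-0.8, 0.3, -6.4]
finger_gap: 0.121
```

```bash
python3 - <<'E'
from tp import *
s=arm.state(); print(s["clock"],s["tcp_pos"],s["joint_pos"],s["orientation"].round(3).tolist())
im=arm.read_camera("scene");o=(255,150); cv2.imwrite("pics/scene14.png",cv2.resize(im[o[1]:o[1]+110,o[0]:o[0]+110,::-1],None,fx=5.4,fy=5.4,interpolation=cv2.INTER_CUBIC))
E
```

```text
27.85 [552.20598719  74.27302609 266.21663991] [ 0.174325    0.04720863 -0.5466612   2.00933381  0.40651455  0.79204455
 -1.05769961] [[0.818, 0.394, 0.419], [-0.405, -0.124, 0.906], [0.409, -0.911, 0.058]]
```

View pics/scene14.png

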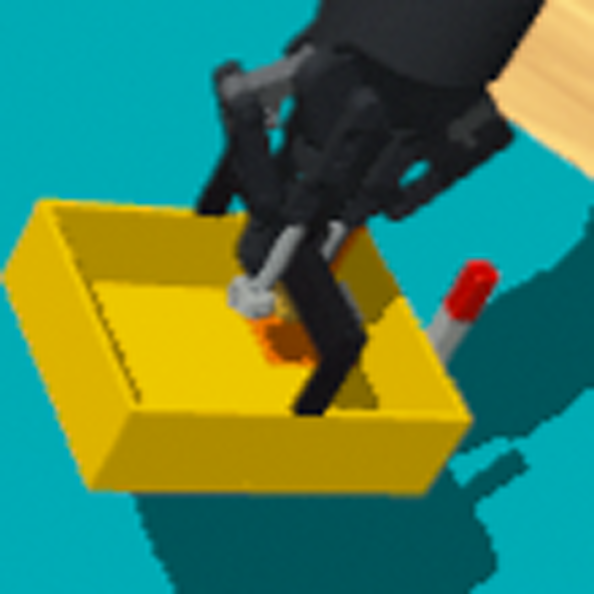

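```bash
python3 - <<'E'
from tp import *
R,o=tote()
F=lambda P:(((proj("scene",np.asarray(P,float)@R.T+o)-[255,150]+.5)*5.4-.5))
f=lambda P:((F(P)-[210,200])*[3.6,3.2])
print(F([(-79,-59,45),(-79,59,45),(79,59,45),(79,-59,45),(-35,-15,4)]).round())
img=cv2.resize(cv2.imread("pics/scene14.png")[200:380,210:410],None,fx=3.6,fy=3.2,interpolation=cv2.INTER_CUBIC)
for uv in((252,290),(285,300)): print(back("scene",(np.array(uv)+.5)/5.4-.5+[255,150],R,o,14))
a=np.linspace(0,2*np.pi,40)
def disc(x,y,r,h,col):
    for z in(4,4+h): cv2.polylines(img,[f(np.c_[x+r*np.cos(a),y+r*np.sin(a),0*a+z]).astype(np.int32)],1,col,1)
disc(-52,-45,10,12,(0,0,255));disc(-32.5,-45.5,9.5,10,(0,255,0))
for q in([(-75,-55,4),(-75,55,4)],[(-75,-55,4),(75,-55,4)],[(-35,-55,4),(-35,-15,4),(-75,-15,4)]): cv2.polylines(img,[f(q).astype(np.int32)],0,(255,0,255),1)
cv2.imwrite("pics/z14.png",img)
E
```

```text
[[362. 222.]
 [472. 421.]
 [131. 412.]
 [ 38. 199.]
 [274. 357.]]
[-31.82457757 -45.48094115  14.        ]
[-46.42584436 -40.31557425  14.        ]
```

View pics/z14.png

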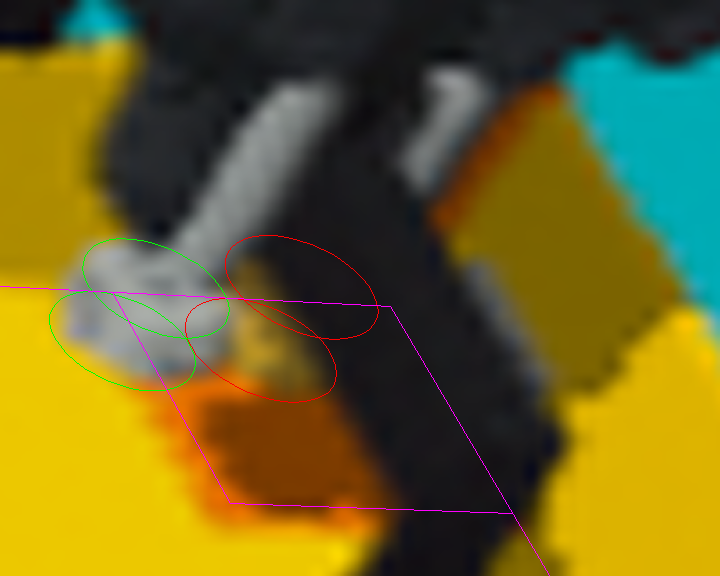

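```bash
python3 - <<'E'
from tp import *
p=[552.75,74.54,-.4898];c,s=np.cos(p[2]),np.sin(p[2]);R0=np.array([[c,-s,0],[s,c,0],[0,0,1]]);o0=np.array([p[0],p[1],3])
for uv in((380,188),(407,282),(520,257),(487,165)): print(back("scene",fix(uv,[255,215]),R0,o0,4).round(1))
for uv in((307,361),(260,440),(388,425)):
    print("top",back("top",fix(uv,[200,165]),R0,o0,4).round(1))
R,o=tote()
for uv in((262,362),(242,318)): print(back("scene",(np.array(uv)+.5)/5.4-.5+[255,150],R,o,4).round(1))
E
```

```text
[-32.5 -52.1   4. ]
[-29.4  -9.2   4. ]
[-73.4  -8.6   4. ]
[-74.9 -51.4   4. ]
top [-31.2 -10.2   4. ]
top [-70.  -9.   4.]
top [-39.  -53.5   4. ]
[-27.7 -11.9   4. ]
[-28.5 -38.3   4. ]
```

>>> servo_tool(
  steps="0 0 0 0 0 0 6; 0 0 0 0 0 0 6; 0.038 0.008 0.006 0 0 0 6; 0.038 0.008 0.006 0 0 0 6; 0.038 0.008 0.006 0 0 0 6; 0.038 0.008 0.006 0 0 0 6; 0.038 0.008 0.006 0 0 0 6; 0.038 0.008 0.006 0 0 0 6",
)

```text
clock: 28.9
tcp_pos: [551.5, 72.8, 265.9]
orientation: [[0.815, 0.454, 0.361], [-0.447, 0.096, 0.889], [0.369, -0.886, 0.281]]
contact_force: [-0.4, -0.3, -6.9]
finger_gap: 0.117
```

>>> servo_tool(
  steps="0.038 0.008 0.006 0 0 0 6; 0.038 0.008 0.006 0 0 0 6; 0 0 0 0 0 0 6; 0 0 0 0 0 0 6; 0 0 0 0 0 0 6; 0 0 0 0 0 0 6; 0 0 0 0 0 0 6; 0 0 0 0 0 0 6",
)

```text
clock: 29.9
tcp_pos: [551.9, 73.7, 266.0]
orientation: [[0.815, 0.47, 0.338], [-0.459, 0.168, 0.872], [0.353, -0.866, 0.353]]
contact_force: [-0.7, -0.4, -6.6]
finger_gap: 0.121
```

```bash
python3 - <<'E'
from tp import *
s=arm.state(); print(s["clock"],s["tcp_pos"],s["joint_pos"],s["orientation"].round(3).tolist())
im=arm.read_camera("scene");o=(255,150); cv2.imwrite("pics/scene15.png",cv2.resize(im[o[1]:o[1]+110,o[0]:o[0]+110,::-1],None,fx=5.4,fy=5.4,interpolation=cv2.INTER_CUBIC))
img=cv2.imread("pics/scene15.png")[240:420,230:420];cv2.imwrite("pics/z15.png",cv2.resize(img,None,fx=4,fy=3.3,interpolation=cv2.INTER_CUBIC))
E
```

```text
29.9 [551.92533596  73.72388241 266.04888488] [ 0.29783059 -0.02089765 -0.44453506  2.10577583 -0.20357468  0.54872464
 -0.44417944] [[0.815, 0.47, 0.338], [-0.459, 0.168, 0.872], [0.353, -0.866, 0.353]]
```

View pics/z15.png

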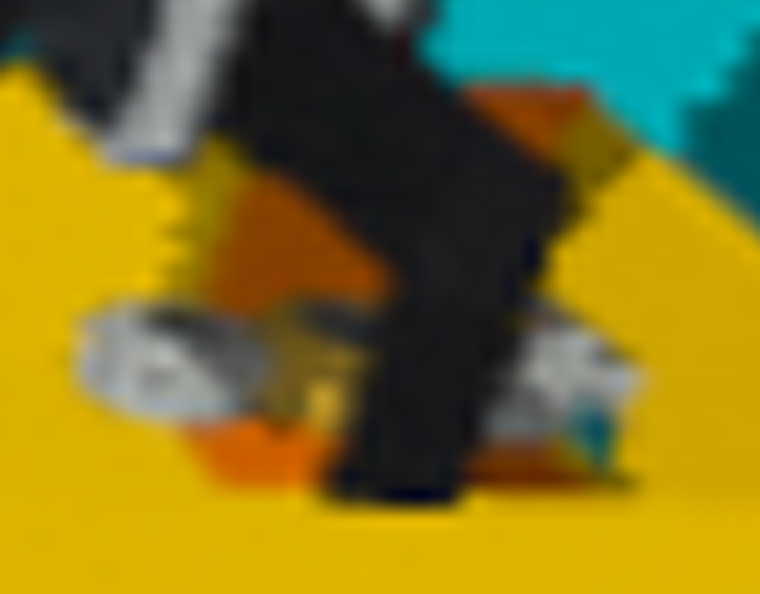

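```bash
python3 - <<'E'
from tp import *
R,o=tote();t=arm.state()["tcp_pos"]
for a in(-30,-20,-10,0,10,20,30):
    Q=Ro.from_euler('z',a,degrees=True).as_matrix()
    F=lambda P:proj("scene",(np.asarray(P,float)@R.T+o-t)@Q.T+t).round(0).tolist()
    print(a,"post",F([(-6,59,45),(6,59,45),(-6,59,88),(6,59,88)]),"rim+y",F([(-79,59,45)]),"parts",F([(-65,-45,12),(-65,-27,12),(-52,-45,12),(-33,-45,12)]))
print(R[2],arm.state()["orientation"][2]*np.radians(1)*20/8)
E
```

```text
-30 post [[301.0, 223.0], [296.0, 220.0], [310.0, 207.0], [305.0, 205.0]] rim+y [[332.0, 237.0]] parts [[321.0, 220.0], [321.0, 224.0], [316.0, 218.0], [309.0, 214.0]]
-20 post [[306.0, 223.0], [301.0, 222.0], [315.0, 207.0], [309.0, 205.0]] rim+y [[338.0, 234.0]] parts [[320.0, 218.0], [321.0, 222.0], [315.0, 216.0], [308.0, 214.0]]
-10 post [[312.0, 223.0], [307.0, 222.0], [319.0, 206.0], [314.0, 205.0]] rim+y [[344.0, 229.0]] parts [[319.0, 216.0], [321.0, 220.0], [314.0, 215.0], [307.0, 214.0]]
0 post [[318.0, 223.0], [313.0, 222.0], [323.0, 204.0], [318.0, 204.0]] rim+y [[348.0, 224.0]] parts [[317.0, 214.0], [321.0, 218.0], [312.0, 214.0], [305.0, 214.0]]
10 post [[323.0, 221.0], [318.0, 221.0], [327.0, 202.0], [322.0, 202.0]] rim+y [[350.0, 218.0]] parts [[315.0, 213.0], [320.0, 216.0], [311.0, 213.0], [304.0, 214.0]]
20 post [[327.0, 219.0], [323.0, 220.0], [330.0, 199.0], [325.0, 200.0]] rim+y [[351.0, 212.0]] parts [[313.0, 211.0], [318.0, 214.0], [309.0, 212.0], [303.0, 214.0]]
30 post [[331.0, 216.0], [328.0, 217.0], [332.0, 196.0], [328.0, 198.0]] rim+y [[351.0, 206.0]] parts [[310.0, 210.0], [316.0, 212.0], [307.0, 212.0], [302.0, 214.0]]
[0.35338381 0.35319847 0.86623941] [ 0.01541928 -0.03779682  0.01541119]
```

>>> servo_tool(
  steps="0.019 -0.047 0.019 0 0 0 6; 0.019 -0.047 0.019 0 0 0 6; 0.019 -0.047 0.019 0 0 0 6; 0.019 -0.047 0.019 0 0 0 6; 0.019 -0.047 0.019 0 0 0 6; 0.019 -0.047 0.019 0 0 0 6; 0.019 -0.047 0.019 0 0 0 6; 0.019 -0.047 0.019 0 0 0 6",
)

```text
clock: 30.95
tcp_pos: [552.5, 73.1, 266.2]
orientation: [[0.932, 0.358, -0.061], [-0.073, 0.348, 0.935], [0.356, -0.866, 0.35]]
contact_force: [0.3, 0.4, -6.5]
finger_gap: 0.121
```

```bash
python3 - <<'E'
from tp import *
s=arm.state(); print(s["clock"],s["tcp_pos"],s["joint_pos"],s["orientation"].round(3).tolist())
im=arm.read_camera("scene");cv2.imwrite("pics/f16.png",im[...,::-1]);o=(285,180); cv2.imwrite("pics/z16.png",cv2.resize(im[o[1]:o[1]+55,o[0]:o[0]+75,::-1],None,fx=10,fy=10,interpolation=cv2.INTER_CUBIC))
E
```

```text
30.95 [552.48988417  73.08437216 266.22443081] [ 0.36040024  0.05264588 -0.38159344  2.03385656 -0.50738088  0.72863832
  0.3033163 ] [[0.932, 0.358, -0.061], [-0.073, 0.348, 0.935], [0.356, -0.866, 0.35]]
```

View pics/z16.png

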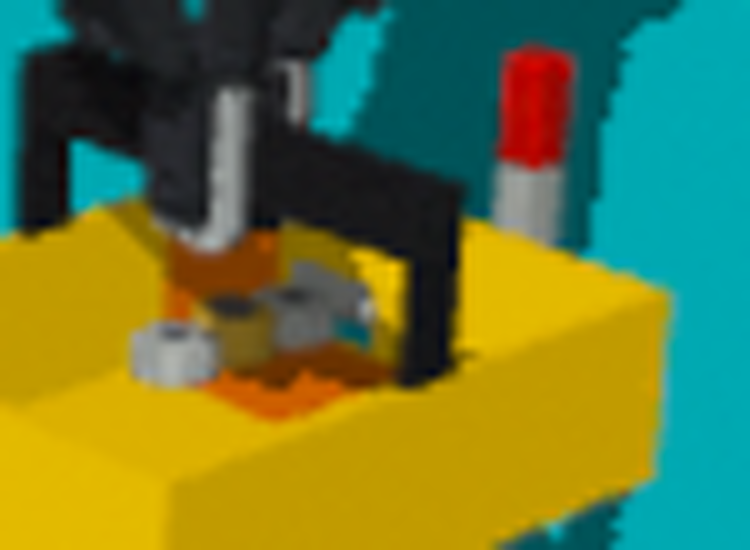

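```bash
python3 - <<'E'
from tp import *
R,o=tote()
f=lambda P:((proj("scene",np.asarray(P,float)@R.T+o)-[285,180]+.5)*10-.5)
img=cv2.imread("pics/z16.png")
a=np.linspace(0,2*np.pi,40)
def disc(x,y,r,h,col):
    for z in(4,4+h): cv2.polylines(img,[f(np.c_[x+r*np.cos(a),y+r*np.sin(a),0*a+z]).astype(np.int32)],1,col,1)
disc(-65.5,-45.5,9.5,10,(255,0,0));disc(-46,-45,10,12,(0,0,255));disc(-26.5,-45.5,9.5,10,(0,255,0))
for q in([(-75,-55,4),(-75,55,4)],[(-75,-55,4),(75,-55,4)],[(-30,-55,4),(-30,-10,4),(-75,-10,4)],[(79,59,45),(-79,59,45),(-79,59,0)]): cv2.polylines(img,[f(q).astype(np.int32)],0,(255,0,255),1)
cv2.imwrite("pics/z16b.png",img)
for uv in((175,330),(234,303),(295,298)): print(back("scene",(np.array(uv)+.5)/10-.5+[285,180],R,o,14).round(1))
E
```

```text
[-37.4 -47.3  14. ]
[-60.  -49.9  14. ]
[-73.3 -42.7  14. ]
```

View pics/z16b.png

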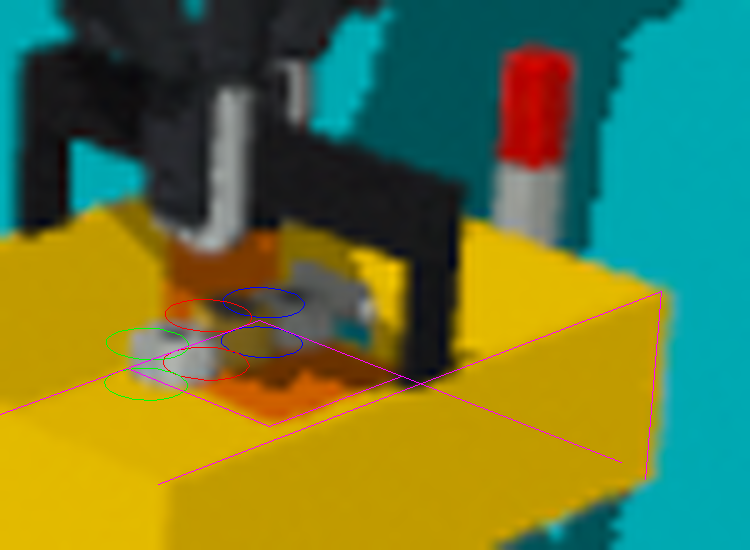

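>>> servo_tool(
  steps="0 0 0 0 0 0 6; 0 0 0 0 0 0 6; 0 0 0 0 0 0 6; 0 0 0 0 0 0 6; 0 0 0 0 0 0 6; 0 0 0 0 0 0 6; 0 0 0 0 0 0 6; 0 0 0 0 0 0 6",
)

```text
clock: 32.0
tcp_pos: [552.0, 73.6, 266.1]
orientation: [[0.932, 0.357, -0.059], [-0.075, 0.349, 0.934], [0.354, -0.866, 0.352]]
contact_force: [-1.0, -0.6, -6.2]
finger_gap: 0.117
```

```bash
python3 - <<'E'
from tp import *
s=arm.state(); print(s["clock"],s["tcp_pos"],abs(s["qvel"]).max(),np.degrees(np.arccos(-s["orientation"][2,1])))
im=arm.read_camera("scene");b=cv2.imread("pics/f16.png")[...,::-1]
d=np.abs(im.astype(int)-b)[195:235,285:360];print("diff in tote region",d.mean(),d.max())
cv2.imwrite("pics/f17.png",im[...,::-1])
print(arm.hand_in())
E
```

```text
32.0 [551.95144206  73.64377433 266.08599061] 0.00395438383008005 29.957544287313794
diff in tote region 3.423888888888889 92
the job is handed in; nothing more can be done
None
```

View pics/f17.png

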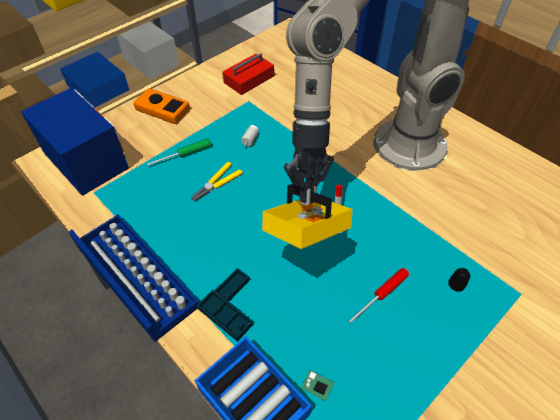

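The bolt is home in its keeper. The tote is held about 185 mm above the mat at 30.0°, with both gears and the collar in the orange corner. I handed the job in at 32 s.

**Order of work:** I pushed the bolt home first. Then I gripped the carrying bar at 100 N, lifted the tote level, and tilted it towards the orange corner. I then rocked it once to try to pack the parts closer, which changed nothing visible, and turned it 25° at constant tilt to see them better.

**Bolt:** The camera put its travel at about 40.1 mm. It had started about 4 mm in, not fully drawn back. With a downward press on the knob it stood against about 5 N of push without moving.

**Parts:** A picture at the final pose shows all three in the orange corner, with the bolt across the outlet. The far gear's centre is an estimated 3 mm inside the edge of the orange patch, so part of that gear sticks out past it. The part positions are good only to a few millimetres, because the projected model was about 2–3 mm off.

**Tote and bystanders:** While I pushed the bolt against its stop, the tote turned about 3° and shifted about 1 mm on the mat. The other things on the bench look to be where they were, by eye.

**Last checks:** The arm was at rest (largest joint speed 0.004 rad/s). A picture taken 1 s before hand-in, compared with the final one, still showed differences around the tote. I put that down to the arm settling about 0.8 mm, but I did not check each part separately.

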